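# Release a locked centrifuge lid with the loose crank on a hidden square drive

## Task

The benchtop centrifuge has no power and its lid is locked. Take the loose crank out of its holder, push it down the sloping port in front of the lid until it is fully home on the square drive hidden at the bottom (feel for the angle at which it drops on, and until then never lean on it with more than about 5 kg), and turn it clockwise to its stop so that the lid pops up. Then pull the crank out and stand it back upright in its holder with the lid left ajar, without shifting the other things on the desk.

Things in the scene. Friction and masses are not known exactly. Their poses are not given: they have to be found in the camera images.
- centrifuge: White benchtop centrifuge, fixed, 250 x 190 mm, 122 mm high without its lid. Origin on the desk straight below the port mouth's centre; z up, +x from the port back to the lid, y across. Its front face slopes up to the rear at 32 degrees from level. The port is bored square into that face: the way out along its axis is (-0.530, 0, 0.848) in this frame, 32 degrees from vertical, leaning to the front.
- port_mouth (a point): Centre of the port's round mouth in the sloping face, 89 mm above the desk; axes as the centrifuge. The bore is 46 mm across, 60 mm deep, flat at the bottom, where a steel drive stub stands on its axis: a 20 mm square, 16 mm long, topped by a round pilot cone 9 mm long (20 mm at its foot, 6 mm at the tip, the tip 35 mm below the mouth).
- port_floor (a point): Centre of the port's flat bottom, 60 mm down its axis: the crank's end rests here when fully home. The angle at which the stub's square stands differs each time and is not given. The stub turns only clockwise (looking into the port), 1.2 rad to a hard stop, against 0.22 N m of friction, and stays where it is left. With the crank's angle wrong, the crank's end rests on the square, 16 mm out from here.
- crank: Loose steel crank, about 300 g, 137 mm long, upright in the holder at first. Origin at the centre of its open lower end, z up its axis. To 82 mm: octagonal socket, 39 mm over corners. At 82 to 91 mm: flat arm 24 mm wide from x = -18 to +66 mm, with a black knob (17 mm thick, top at 121 mm) at x = 55 mm. At 91 to 137 mm: black grip hub on the axis, 24 mm square, sides along x and y.
- crank_hub (a point): Point on the crank's axis where its hub is best gripped, 117 mm above its lower end. Grip it across the crank's y: closing across x would meet the knob.
- crank_mouth (a point): Centre of the crank's open lower end. Its square hole is 22.4 mm wide and 36 mm deep, sides along the crank's x and y, so it fits the stub every 90 degrees, with 1.2 mm play a side and some 7 degrees of turning play either way.
- holder: Grey square holder, fixed to the desk: base plate 100 x 100 x 6 mm with a square cup 62 mm wide outside, 50 mm wide inside, open at the top, 36 mm high. Origin at the centre of its underside.
- holder_in (a point): Centre of the cup's inner floor, 6 mm above the desk. The crank's lower end stands here.
- lid (a joint): Opening of the round grey lid (124 mm across, hinged at the rear): 0 locked shut, 0.20 rad with the release at its stop. It rises in step with the stub: 0.167 rad for each rad that the stub is turned.
- lid_front (a point): Middle of the lid's front edge; it rises about 25 mm when the lid pops up.
- ethanol_bottle: White reagent bottle (the one nearest the robot; another stands far back), 52 mm thick, 124 mm high, a bystander. Origin at the centre of its underside.
- timer: Flat white bench timer with three keys (the one nearest the robot; another stands far back), 68 x 64 x 19 mm, a bystander. Origin at the centre of its underside.
- pen_pot: White beaker with pens (the one nearest the robot; another stands far back), 68 mm across, 139 mm high, a bystander. Origin at the centre of its underside.
- conical_1: Capped conical tube lying on its side, 117 mm long, 22 mm thick, a bystander. Origin at the middle of its underside; it lies along its y.

How it is judged:
By the outcome, as a careful person would: the job done as asked, in the order asked, and still so for the second after the job is handed in, with the robot touching nothing.
It also fails if it takes over 64 s, if anything falls off the work surface, if the arm or the gripper's body presses on something with over 40 N, if the wrist force passes 120 N, or if a joint passes its speed limit or range.

## Robot

A 6-joint arm with a two-finger parallel gripper is mounted at the origin on a cart in front of the work surface, level with it; the furniture and walls round the work are solid. World frame = base frame: x ahead of the robot, y to its left, z up, the work surface at z = 0. Lengths are in mm, angles in rad, forces in N, time in s.
With the tool pointing down it reaches from about 225 to 725 mm from the base axis. Payload 3.1 kg.
Tool frame: the origin (TCP) lies midway between the tips of the shut fingers; the grasp point (between the pads) lies manip.tcp_to_grasp behind it (manip.tcp_to_grasp is the distance from the TCP to the grasp point, in mm); x points along the fingers, y is the direction in which the jaws open and shut, and the axes are right-handed (so a half turn about x gives the same grasp; the last joint's range is limited). The gripper opens to 85 mm and grips with 20 to 120 N. Pads are 22 mm wide; open, the fingers measure 114 mm over their backs; the gripper's body (76 mm by 85 mm) begins 54 mm behind the grasp point. The pads swing forward as they close: fully open they stand 13 mm farther back than shut.
Start: joints at [-1.244, 0.048, 0.099, 1.622, 0, 1.443], TCP at [230.608, -471.633, 231.312] pointing down, gripper open.
Joint ranges: [-2.91, 2.91], [-0.99, 1.94], [-1.21, 1.42], [-2.12, 2.29], [-1.49, 1.47], [-3.14, 3.14]. Speed limits (rad/s): [2.79, 2.79, 3.14, 3.14, 3.14, 3.14].

## Interface

Orientations are given as a 3x3 rotation matrix whose columns are the frame's x, y, z axes.
In Python, from cell import manip gives the robot as it stands.
- The arm moves only by the tool jog_arm, never from a script. Its argument "steps" is a list of rows, each a list of 2 entries, a list of its own where there are three numbers: the shift along the tool's x, y, z in cm, then the turn, a rotation vector about the tool's x, y, z in rad. A call has 1 to 12 rows; each row shifts and turns the pose as measured when the row begins, along the tool's axes as they then stand; what a row does not reach is not made up. A row lasts 1/12 s, in which the tool goes at most 41.7 mm and 7.16 degrees, less where a joint would pass 70% of its speed; a pose out of reach is approached as far as the arm can. A call is refused whole if a number of a shift passes 4.17 or a number of a turn 0.125, either way. A call with a gripper value outside its range is refused whole. "grip" is the opening, from 0 (shut) to 1 (fully open), set as the call begins (left out, the last holds). The fingers move at their own pace and stop on an object; "force" is the grip in N (left out, the last holds). Time passes only in rows, so rows that do not move let the fingers close. It gives the time, the measured TCP pose, the force and the opening at its end, in the units of the state.
- manip.read_state(): the state, without advancing time (a new reading comes with each control period).
- manip.get_image(name): name is "scene" or "top" or "wrist"; returns (picture, depth): 480x640x3 uint8, red, green, blue; 480x640 float32, mm along the optical axis (not along the pixel's ray), 0 where there is no reading.
- manip.camera_info(name): a dict with "mtx" (3x3 intrinsics, pixels), "k1" (the pictures are not rectified: a ray, as slopes to the right and down, at radius r is drawn at 1 + k1 r^2 times it, then the intrinsics apply), "view" (4x4, takes a point from world to camera coordinates); the wrist camera has in their place "mount" (4x4, takes a point from camera to tool coordinates, whose origin is the TCP and whose axes are the tool frame's). Camera axes: x right, y down, z forward; pixel columns grow to the right and rows downward; lengths in mm; the calibration is good to about 2 mm. A picture is of the moment at which its call begins: read the wrist's pose just before it. camera_info takes no time and is no camera call.
- manip.close_job(): hands the job in, once; it reports no verdict.
Trained networks look in the newest picture that a camera, given by its name, has taken for a name from the list of things; names that differ only in an ending like _2 or _b are one class to them, and where a whole thing is asked for, a point or a joint stands for the part that bears it (a point fixed in the world has none). Each returns a list of dicts, best first, with "p" (0 to 1); they miss things now and then, are a little off and sometimes report something else, mostly with a low value. They report only what shows in the picture. A call takes as long as a camera call.
- manip.outline_of(label, camera): "pixels" (480x640 bool, what is visible of it) and "rect" ([left, top, right, bottom] in pixels, round what is visible of it).
The state is a dict: "time": time; "joints": joint angles; "qd": joint speeds; "joint_torque": joint torques, N m; "eef_pos": TCP position; "orientation": TCP orientation; "wrist_force": force on the tool from outside, world axes, zero at the start; "wrist_torque": the same for the moment, N m; "finger_gap": finger opening in mm.
Only numpy, scipy, OpenCV 4.12 (cv2) and the standard library are available. Lean on these libraries where they do the work, as an engineer would, in place of code of your own. Each camera call takes 0.05 s, during which the arm holds its last target.

## Working session

There is one attempt and no reset: what is moved stays moved. The work goes in short steps, Python scripts to look and compute and a tool call to move; the robot and the scene stay as the last step left them, time stands still between calls to the robot, and variables do not carry over. Pictures are saved under pics/ and viewed, and the job is handed in when it is done.

Besides the shell and the picture viewer there is one more tool, called after "Emit:" as name([rows], argument=value, ...), one row to a line, values as JSON. jog_arm: Moves the arm, as the interface text tells. Its arguments: {"type":"object","properties":{"steps":{"type":"array","items":{"type":"array"}},"grip":{"type":"number"},"force":{"type":"number"}},"required":["steps"]}

```bash
ls; mkdir -p pics
python3 - <<'E'
from cell import manip
import cv2,numpy as np
print(manip.read_state())
print(manip.tcp_to_grasp)
for n in("scene","top","wrist"):
    im,d=manip.get_image(n); cv2.imwrite(f"pics/{n}0.png",im[:,:,::-1]); np.save(f"pics/{n}0.npy",d)
    i=manip.camera_info(n); print(n,{k:np.round(v,3).tolist() for k,v in i.items()})
E
```

```text
pics
{'time': 0.0, 'joints': array([-1.24378522e+00,  4.87662888e-02,  9.75988143e-02,  1.62199739e+00,
       -9.19196117e-06,  1.44297886e+00]), 'qd': array([-0.00130431, -0.00051716, -0.00043492,  0.00135643, -0.00053343,
       -0.00247608]), 'joint_torque': array([-5.74706282e-04, -3.38781273e+01,  3.20014858e+01,  2.02120078e-02,
       -2.53977887e-04, -1.12823398e-05]), 'eef_pos': array([ 230.41764992, -471.05656086,  230.10956891]), 'orientation': array([[-7.69512063e-04,  4.39307424e-01, -8.98336460e-01],
       [ 2.24006787e-03, -8.98333715e-01, -4.39308000e-01],
       [-9.99997195e-01, -2.35038745e-03, -2.92799816e-04]]), 'wrist_force': array([ 0.91417544,  0.2765018 , -0.46922866]), 'wrist_torque': array([ 0.02755785, -0.0420304 ,  0.02457255]), 'finger_gap': 85.31837455040974}
18.700000000000003
scene {'mtx': [[502.198, 0.0, 323.212], [0.0, 502.198, 241.93], [0.0, 0.0, 1.0]], 'k1': -0.126, 'view': [[0.604, -0.797, 0.009, -380.72], [-0.329, -0.26, -0.908, 289.345], [0.725, 0.546, -0.42, 1110.035], [0.0, 0.0, 0.0, 1.0]]}
top {'mtx': [[589.444, 0.0, 312.986], [0.0, 589.444, 243.707], [0.0, 0.0, 1.0]], 'k1': 0.037, 'view': [[-0.002, -1.0, 0.005, -21.378], [-0.998, 0.001, -0.063, 564.983], [0.063, -0.005, -0.998, 1651.715], [0.0, 0.0, 0.0, 1.0]]}
wrist {'mtx': [[379.606, 0.0, 311.235], [0.0, 379.606, 235.715], [0.0, 0.0, 1.0]], 'k1': 0.016, 'mount': [[-0.001, -0.325, 0.946, -141.296], [1.0, -0.0, 0.0, -0.424], [0.0, 0.946, 0.325, -83.957], [0.0, 0.0, 0.0, 1.0]]}
```

View pics/scene0.png

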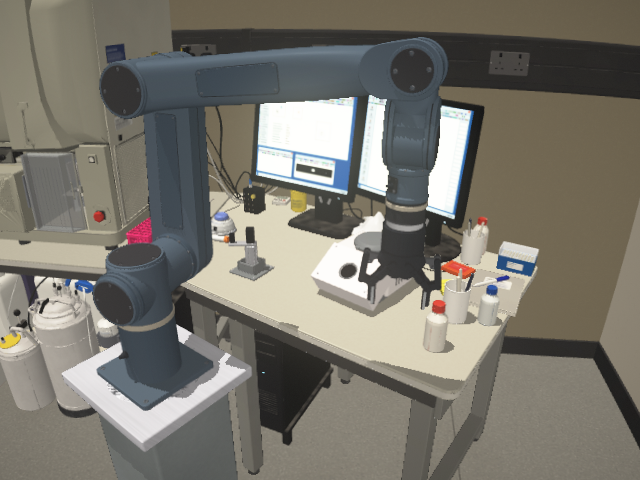

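View pics/top0.png

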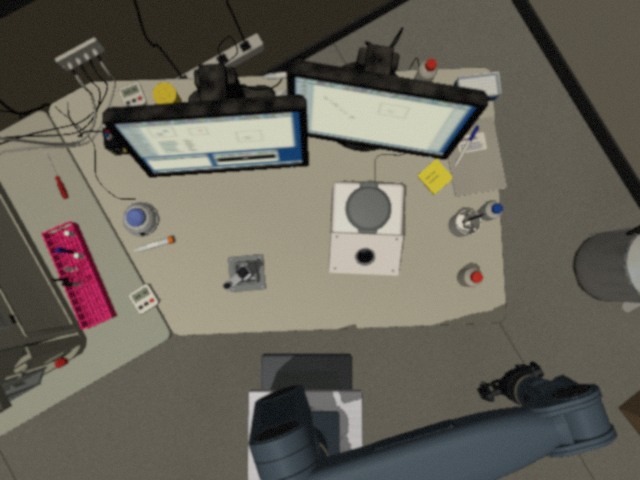

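View pics/wrist0.png

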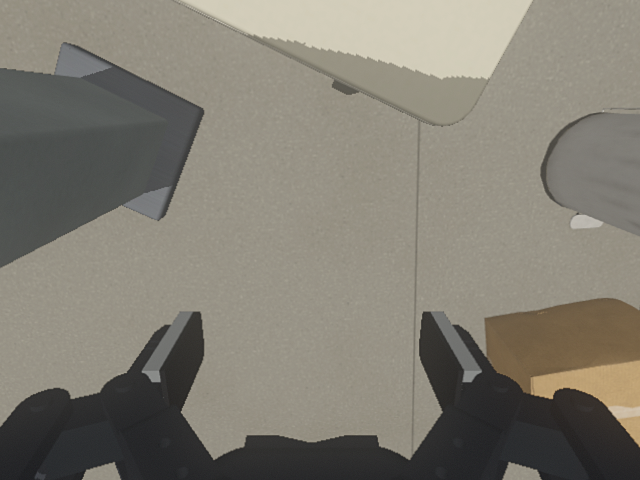

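The top view shows the holder and crank at about (246,272), the port at (365,256), the lid at (370,207) and the bottle at (473,276). Next I compute coarse positions.

```bash
cat > h.py <<'E'
from cell import manip
import cv2,numpy as np
from scipy.spatial.transform import Rotation as R
def view(n,st=None):
    i=manip.camera_info(n)
    if 'view' in i: return i['mtx'],i['k1'],np.linalg.inv(np.array(i['view']))
    T=np.eye(4);T[:3,:3]=st['orientation'];T[:3,3]=st['eef_pos']
    return i['mtx'],i['k1'],T@np.array(i['mount'])
def norm(px,K,k1):
    px=np.array(px,float).reshape(-1,1,2)
    return cv2.undistortPoints(px,np.array(K,float),np.array([k1,0,0,0.])).reshape(-1,2)
def deproj(px,z,V):
    K,k1,C=V; s=norm(px,K,k1); z=np.asarray(z,float).reshape(-1,1)
    p=np.c_[s*z,z]; return p@C[:3,:3].T+C[:3,3]
def onplane(px,h,V):
    K,k1,C=V; s=norm(px,K,k1); d=np.c_[s,np.ones(len(s))]@C[:3,:3].T
    t=(h-C[2,3])/d[:,2]; return C[:3,3]+d*t[:,None]
def proj(P,V):
    K,k1,C=V; P=np.atleast_2d(P); M=np.linalg.inv(C)
    return cv2.projectPoints(P.astype(float),cv2.Rodrigues(M[:3,:3])[0],M[:3,3],np.array(K,float),np.array([k1,0,0,0.]))[0].reshape(-1,2)
def cloud(d,V,step=1):
    v,u=np.mgrid[0:480:step,0:640:step]; z=d[::step,::step]; P=deproj(np.c_[u.ravel(),v.ravel()],z.ravel(),V)
    P[z.ravel()==0]=np.nan
    return P.reshape(z.shape+(3,))
def snap(n,name):
    st=manip.read_state(); im,d=manip.get_image(n)
    cv2.imwrite(f"pics/{name}.png",im[:,:,::-1]); np.savez(f"pics/{name}.npz",im=im,d=d,pos=st['eef_pos'],ori=st['orientation'])
    return im,d,view(n,st)
def load(name,n='wrist'):
    z=np.load(f"pics/{name}.npz"); st=dict(eef_pos=z['pos'],orientation=z['ori']); return z['im'],z['d'],view(n,st)
E
python3 - <<'E'
from h import *
V=view('top'); d=np.load('pics/top0.npy'); P=cloud(d,V)
for n,(u,v) in dict(holderL=(232,262),hub=(244,270),knob=(228,285),port=(365,256),lid=(370,207),bott=(473,276),timer=(143,298),pot=(463,222),c1=(332,273),c2=(400,275),c3=(404,184),c4=(334,184),tube=(160,243),desk=(300,300)).items(): print(n,np.round(P[v,u],0))
im=cv2.imread('pics/top0.png')[150:330,200:500]; cv2.imwrite('pics/topc.png',cv2.resize(im,None,fx=2.6,fy=2.6,interpolation=cv2.INTER_CUBIC))
E
```

```text
holderL [514. 207.  11.]
hub [489. 159. 140.]
knob [450. 202. 129.]
port [ 529. -167.   47.]
lid [ 654. -172.  141.]
bott [ 472. -442.  132.]
timer [413. 455.  15.]
pot [ 625. -446.   25.]
c1 [482. -77.  -2.]
c2 [ 476. -271.   -3.]
c3 [ 738. -285.   -1.]
c4 [719. -78. 117.]
tube [568. 410.  15.]
desk [406.  15.   7.]
```

View pics/topc.png

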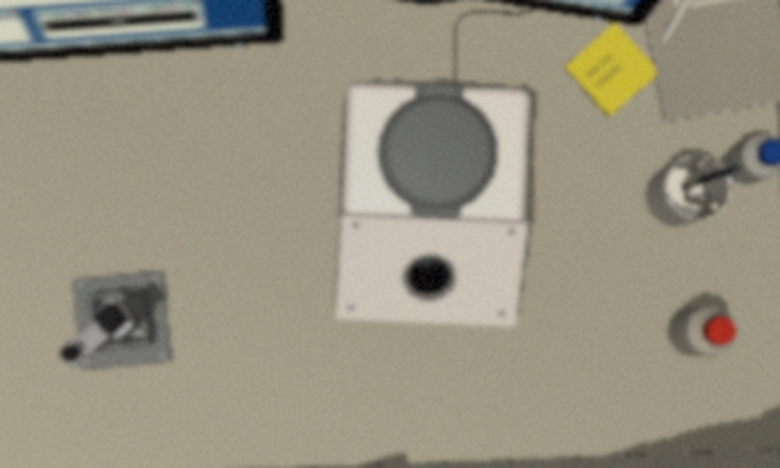

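```bash
cat >> h.py <<'E'
def plan(pt,Rt,n=None,st=None,vmax=38,wmax=0.12):
    import json
    st=st or manip.read_state(); p=st['eef_pos'].copy(); Rc=st['orientation'].copy()
    pt=np.asarray(pt,float)
    rv=R.from_matrix(Rc.T@Rt).as_rotvec()
    m=max(np.linalg.norm(pt-p)/vmax,np.linalg.norm(rv)/wmax,1); n=n or int(np.ceil(m))
    rows=[]
    for k in range(n):
        rv=R.from_matrix(Rc.T@Rt).as_rotvec()/(n-k); s=Rc.T@(pt-p)/(n-k)/10
        s=np.round(s,2); rv=np.round(rv,3); rows.append([s.tolist(),rv.tolist()])
        p=p+Rc@s*10; Rc=Rc@R.from_rotvec(rv).as_matrix()
    for i in range(0,n,12): print(json.dumps(rows[i:i+12]).replace('-0.0,','0,').replace('-0.0]','0]'))
    print(n,'rows; end',np.round(p,1))
def Rdown(zaz):
    x=np.array([0,0,-1.]); z=np.array([np.cos(zaz),np.sin(zaz),0]); return np.c_[x,np.cross(z,x),z]
E
python3 - <<'E'
from h import *
plan([470,-170,300],Rdown(0))
E
```

```text
[[[-0.3, -0.72, -1.51], [-0.117, 0, 0.0]], [[-0.3, -0.54, -1.58], [-0.117, 0, 0.0]], [[-0.3, -0.35, -1.64], [-0.117, 0, 0]], [[-0.3, -0.16, -1.67], [-0.117, 0, 0]], [[-0.3, 0.04, -1.67], [-0.117, 0, 0]], [[-0.3, 0.23, -1.66], [-0.117, 0, 0]], [[-0.3, 0.43, -1.62], [-0.117, 0, 0]], [[-0.3, 0.61, -1.56], [-0.117, 0, 0]], [[-0.3, 0.79, -1.47], [-0.117, 0, 0]], [[-0.3, 0.96, -1.37], [-0.117, 0, 0]], [[-0.3, 1.11, -1.25], [-0.117, 0, 0]], [[-0.3, 1.25, -1.11], [-0.117, 0, 0]]]
[[[-0.3, 1.37, -0.96], [-0.117, 0, 0]], [[-0.3, 1.47, -0.79], [-0.117, 0, 0]], [[-0.3, 1.56, -0.62], [-0.117, 0, 0]], [[-0.3, 1.62, -0.43], [-0.116, 0, 0]], [[-0.3, 1.66, -0.24], [-0.117, 0, 0]], [[-0.3, 1.67, -0.05], [-0.116, 0, 0]], [[-0.3, 1.67, 0.15], [-0.117, 0, 0]], [[-0.31, 1.64, 0.34], [-0.116, 0, 0]], [[-0.3, 1.58, 0.53], [-0.117, 0, -0.001]], [[-0.31, 1.51, 0.71], [-0.116, 0, 0]], [[-0.31, 1.43, 0.89], [-0.117, -0.001, -0.001]]]
23 rows; end [ 470.1 -170.   300. ]
```

Emit:
jog_arm([
  [[-0.3,-0.72,-1.51],[-0.117,0,0.0]],
  [[-0.3,-0.54,-1.58],[-0.117,0,0.0]],
  [[-0.3,-0.35,-1.64],[-0.117,0,0]],
  [[-0.3,-0.16,-1.67],[-0.117,0,0]],
  [[-0.3,0.04,-1.67],[-0.117,0,0]],
  [[-0.3,0.23,-1.66],[-0.117,0,0]],
  [[-0.3,0.43,-1.62],[-0.117,0,0]],
  [[-0.3,0.61,-1.56],[-0.117,0,0]],
  [[-0.3,0.79,-1.47],[-0.117,0,0]],
  [[-0.3,0.96,-1.37],[-0.117,0,0]],
  [[-0.3,1.11,-1.25],[-0.117,0,0]],
  [[-0.3,1.25,-1.11],[-0.117,0,0]],
])

```text
time: 1.15
eef_pos: [352.4, -303.6, 260.7]
orientation: [[-0.008, 0.94, 0.342], [0.013, 0.342, -0.94], [-1.0, -0.003, -0.015]]
wrist_force: [-0.3, 0.5, -0.3]
finger_gap: 85.2
```

Emit:
jog_arm([
  [[-0.3,1.37,-0.96],[-0.117,0,0]],
  [[-0.3,1.47,-0.79],[-0.117,0,0]],
  [[-0.3,1.56,-0.62],[-0.117,0,0]],
  [[-0.3,1.62,-0.43],[-0.116,0,0]],
  [[-0.3,1.66,-0.24],[-0.117,0,0]],
  [[-0.3,1.67,-0.05],[-0.116,0,0]],
  [[-0.3,1.67,0.15],[-0.117,0,0]],
  [[-0.31,1.64,0.34],[-0.116,0,0]],
  [[-0.3,1.58,0.53],[-0.117,0,0]],
  [[-0.31,1.51,0.71],[-0.116,0,0]],
  [[-0.31,1.43,0.89],[-0.117,0,0]],
  [[0,0,0],[0,0,0]],
])

```text
time: 2.15
eef_pos: [457.8, -138.4, 292.6]
orientation: [[-0.014, -0.133, 0.991], [0.019, 0.991, 0.133], [-1.0, 0.021, -0.011]]
wrist_force: [-1.2, -0.5, -0.5]
finger_gap: 85.0
```

Run:
```python
from h import *
s=manip.read_state(); print(np.round(s['joints'],3),s['eef_pos'],s['orientation'].round(3),s['time'])
snap('wrist','w1')
```

```text
[-0.442 -0.027  0.147  1.765  0.012 -0.576] [ 457.79975668 -138.44670596  292.60805178] [[-0.014 -0.133  0.991]
 [ 0.019  0.991  0.133]
 [-1.     0.021 -0.011]] 2.15
```

View pics/w1.png

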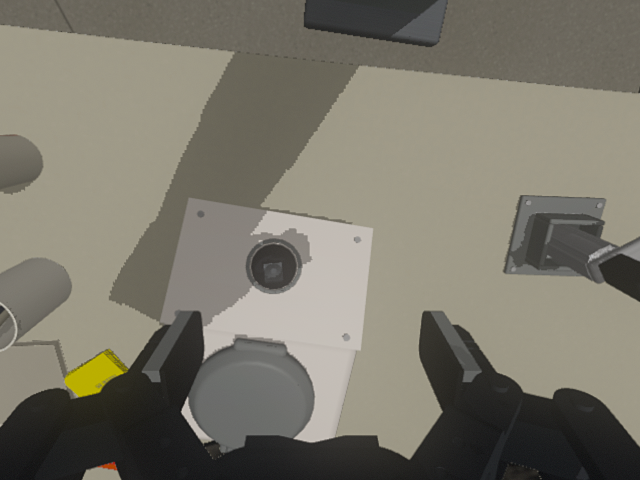

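```bash
cat > fit.py <<'E'
from h import *
import sys
def fit(name,seed,box):
    im,d,V=load(name); P=cloud(d,V)
    u0,v0,u1,v1=box
    Q=P[v0:v1,u0:u1].reshape(-1,3); ok=~np.isnan(Q[:,0])
    # ransac plane
    rng=np.random.default_rng(0); best=None
    G=Q[ok]
    for _ in range(300):
        a,b,c=G[rng.choice(len(G),3,False)]; n=np.cross(b-a,c-a)
        if np.linalg.norm(n)<50: continue
        n/=np.linalg.norm(n); k=(abs((G-a)@n)<2).sum()
        if best is None or k>best[0]: best=(k,n,a)
    k,n,a=best; I=G[abs((G-a)@n)<2.5]; c=I.mean(0); n=np.linalg.svd(I-c,full_matrices=False)[2][2]; n*=np.sign(n[2])
    print('plane n',n.round(4),'tilt',np.degrees(np.arccos(n[2])).round(2),'az',np.degrees(np.arctan2(n[1],n[0])).round(2),'inl',len(I))
    # hole pixels
    dist=(P-c)@n
    m=(dist<-4)|np.isnan(dist); mm=np.zeros(d.shape,np.uint8); mm[v0:v1,u0:u1]=m[v0:v1,u0:u1]
    nc,lab,stt,cen=cv2.connectedComponentsWithStats(mm)
    l=lab[seed[1],seed[0]]; print('label',l,stt[l])
    cs=max(cv2.findContours((lab==l).astype(np.uint8),cv2.RETR_EXTERNAL,cv2.CHAIN_APPROX_NONE)[0],key=len).reshape(-1,2)
    K,k1,C=V; s=norm(cs,K,k1); r=np.c_[s,np.ones(len(s))]@C[:3,:3].T; t=((c-C[:3,3])@n)/(r@n); X=C[:3,3]+r*t[:,None]
    e1=np.array([-n[0]*n[2],-n[1]*n[2],1-n[2]**2]);e1/=np.linalg.norm(e1); e2=np.cross(n,e1)
    uv=np.c_[(X-c)@e1,(X-c)@e2]
    (cx,cy),rad=cv2.minEnclosingCircle(uv.astype(np.float32))
    A=np.c_[2*uv,np.ones(len(uv))]; x=np.linalg.lstsq(A,(uv**2).sum(1),rcond=None)[0]
    print('enclosing',np.round(c+e1*cx+e2*cy,1),rad,'lsq',np.round(c+e1*x[0]+e2*x[1],1),np.sqrt(x[2]+x[0]**2+x[1]**2))
    return c,n
if __name__=='__main__':
    fit('w1',(270,262),(190,205,355,320))
    im,d,V=load('w1'); P=cloud(d,V)
    print('desk',[P[v,u].round(1) for v,u in((150,300),(300,430))])
    cv2.imwrite('pics/w1c.png',cv2.resize(im[190:460,150:380,::-1],None,fx=2.2,fy=2.2,interpolation=cv2.INTER_CUBIC))
    cv2.imwrite('pics/w1d.png',cv2.resize(im[170:330,480:640,::-1],None,fx=3.7,fy=3.7,interpolation=cv2.INTER_CUBIC))
E
python3 fit.py
```

```text
plane n [-0.5301  0.0235  0.8476] tilt 32.05 az 177.46 inl 15983
label 23 [ 251  244   46   45 1541]
enclosing [ 525.  -162.2   87.9] 22.65116310119629 lsq [ 525.3 -162.1   88.1] 21.459613823422448
desk [array([ 419.7, -149.9,   -2.4]), array([585.9,  39.7,  -1.3])]
```

View pics/w1c.png

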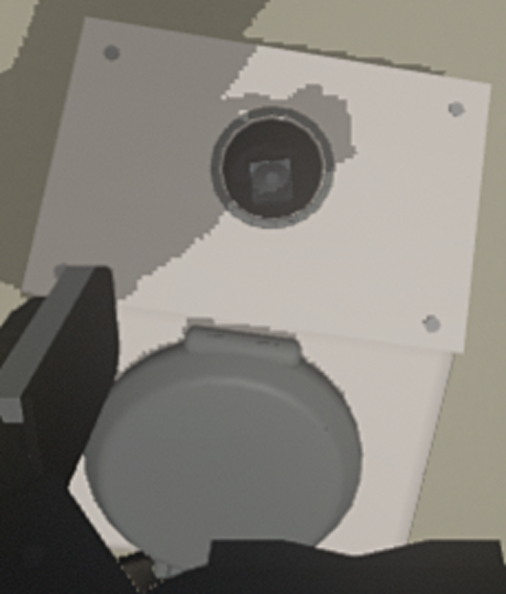

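View pics/w1d.png

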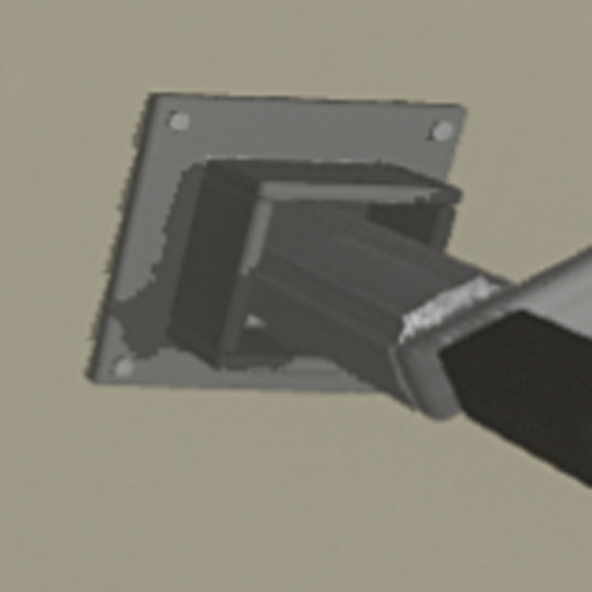

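The port mouth is at about (270,265) px, or (525,-162,88) mm in the world frame. The square stub can be seen inside it, with the holder and crank at (560,240). I'll take one look straight down the port axis to read the stub's angle.

Run:
```python
from h import *
n=np.array([-.5301,.0235,.8476]);n/=np.linalg.norm(n); m=np.array([525.2,-162.2,88])
M=np.array(manip.camera_info('wrist')['mount'])
z=-n; y=np.array([1,-.044,0.]);y-=y@z*z;y/=np.linalg.norm(y);x=np.cross(y,z)
C=np.eye(4);C[:3,:3]=np.c_[x,y,z];C[:3,3]=m+270*n-20*y
T=C@np.linalg.inv(M);print(T.round(2))
plan(T[:3,3],T[:3,:3],8)
```

```text
[[ 2.3000e-01  4.0000e-02  9.7000e-01  4.7869e+02]
 [-1.0000e-02  1.0000e+00 -4.0000e-02 -1.6044e+02]
 [-9.7000e-01  0.0000e+00  2.3000e-01  1.8757e+02]
 [ 0.0000e+00  0.0000e+00  0.0000e+00  1.0000e+00]]
[[[1.3, -0.32, 0.25], [0.021, -0.03, -0.005]], [[1.31, -0.31, 0.22], [0.021, -0.03, -0.005]], [[1.31, -0.3, 0.18], [0.021, -0.03, -0.005]], [[1.32, -0.29, 0.15], [0.021, -0.03, -0.005]], [[1.33, -0.28, 0.12], [0.022, -0.03, -0.005]], [[1.33, -0.27, 0.09], [0.021, -0.031, -0.004]], [[1.34, -0.26, 0.05], [0.022, -0.03, -0.005]], [[1.33, -0.26, 0.01], [0.021, -0.031, -0.004]]]
8 rows; end [ 478.7 -160.5  187.6]
```

Emit:
jog_arm([
  [[1.3,-0.32,0.25],[0.021,-0.03,-0.005]],
  [[1.31,-0.31,0.22],[0.021,-0.03,-0.005]],
  [[1.31,-0.3,0.18],[0.021,-0.03,-0.005]],
  [[1.32,-0.29,0.15],[0.021,-0.03,-0.005]],
  [[1.33,-0.28,0.12],[0.022,-0.03,-0.005]],
  [[1.33,-0.27,0.09],[0.021,-0.031,-0.004]],
  [[1.34,-0.26,0.05],[0.022,-0.03,-0.005]],
  [[1.33,-0.26,0.01],[0.021,-0.031,-0.004]],
  [[0,0,0],[0,0,0]],
])

```text
time: 2.95
eef_pos: [474.5, -166.7, 178.4]
orientation: [[0.228, 0.076, 0.971], [-0.017, 0.997, -0.075], [-0.974, 0.001, 0.228]]
wrist_force: [-0.4, -0.6, -0.5]
finger_gap: 85.6
```

Run:
```python
from h import *
import fit
s=manip.read_state(); print(np.round(s['joints'],3),s['eef_pos'],s['orientation'].round(3),s['time'])
im,d,V=snap('wrist','w2')
cv2.imwrite('pics/w2c.png',cv2.resize(im[:,:,::-1],None,fx=1.2,fy=1.2))
```

```text
[-0.536 -0.258 -0.309  1.314  0.102 -0.449] [ 474.48356147 -166.74791895  178.40457478] [[ 0.228  0.076  0.971]
 [-0.017  0.997 -0.075]
 [-0.974  0.001  0.228]] 2.95
```

View pics/w2.png

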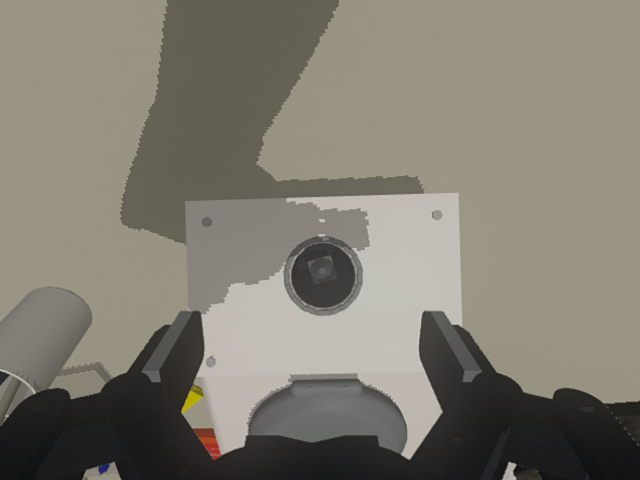

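Run:
```python
from h import *
import fit
c,n=fit.fit('w2',(322,275),(200,205,410,365))
im,d,V=load('w2'); P=cloud(d,V); g=im[235:315,282:365].astype(float)
g=np.clip((g-20)*2.2,0,255).astype(np.uint8)
cv2.imwrite('pics/w2c.png',cv2.resize(g[:,:,::-1],None,fx=7,fy=7,interpolation=cv2.INTER_CUBIC))
# pixels on top region of square: axial depth relative to mouth
dd=(P-c)@n
np.set_printoptions(linewidth=250)
print(dd[252:292:2,300:348:2].round(0))
```

```text
plane n [-0.5293  0.0231  0.8481] tilt 31.99 az 177.5 inl 30041
label 31 [ 291  243   64   63 3090]
enclosing [ 524.5 -162.2   87.5] 22.691526412963867 lsq [ 524.2 -162.2   87.3] 21.653609706285614
[[-36.  -0. -58. -61. -58. -58. -58. -60. -59. -60. -59. -60. -59. -60. -59. -60. -59. -59. -59. -60. -59. -59.   0.  -4.]
 [ -1. -58. -58. -58. -59. -59. -60. -58. -58. -59. -59. -59. -60. -58. -56. -50. -60. -59. -59. -57. -59. -59. -55.  -1.]
 [-59. -59. -58. -60. -58. -58. -59. -59. -58. -59. -59. -54. -46. -44. -43. -44. -59. -59. -59. -59. -59. -59. -58. -34.]
 [-59. -58. -59. -59. -59. -59. -59. -58. -49. -44. -43. -44. -44. -44. -45. -43. -59. -60. -59. -59. -59. -60. -60. -51.]
 [-59. -58. -59. -58. -53. -45. -44. -44. -44. -40. -41. -40. -41. -41. -44. -43. -45. -60. -61. -58. -60. -59. -60. -60.]
 [-59. -59. -59. -59. -44. -46. -46. -44. -41. -41. -38. -40. -37. -39. -40. -41. -44. -59. -60. -58. -59. -59. -59. -59.]
 [-59. -60. -59. -59. -43. -44. -45. -40. -39. -39. -37. -37. -39. -38. -40. -41. -43. -60. -61. -60. -59. -58. -59. -59.]
 [-59. -58. -60. -58. -60. -44. -42. -39.
[... 858 characters left out ...]
44. -44. -44. -41. -40. -41. -43. -44. -58. -59. -59. -60. -60. -59. -58. -60. -50.]
 [-55. -59. -60. -59. -60. -59. -60. -43. -44. -45. -44. -46. -60. -59. -59. -59. -60. -60. -59. -60. -58. -59. -58. -44.]
 [-49. -59. -59. -59. -60. -59. -58. -45. -58. -59. -59. -59. -59. -59. -59. -60. -59. -59. -59. -59. -59. -56. -49. -38.]
 [-40. -49. -57. -57. -59. -60. -59. -59. -59. -59. -59. -57. -58. -60. -59. -60. -59. -59. -59. -58. -58. -50. -42. -32.]
 [-31. -39. -48. -57. -60. -59. -58. -60. -58. -60. -58. -60. -61. -59. -59. -60. -59. -60. -59. -58. -49. -42. -34. -26.]
 [-23. -32. -40. -47. -56. -60. -60. -58. -58. -58. -59. -59. -59. -58. -58. -59. -59. -60. -58. -52. -42. -35. -27. -18.]]
```

View pics/w2c.png

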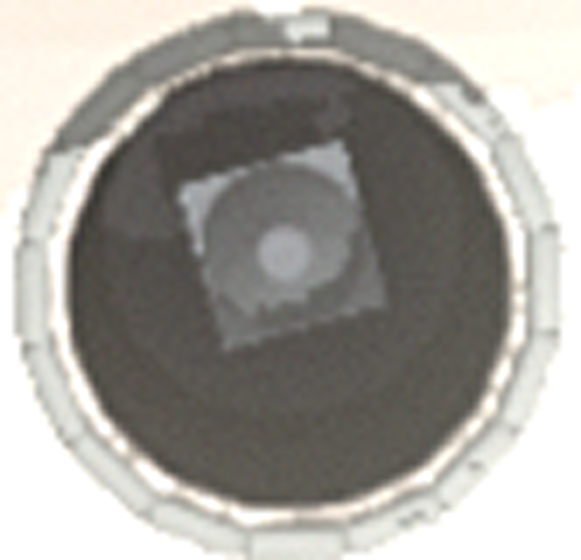

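Run:
```python
from h import *
n=np.array([-.5297,.0233,.8478]);n/=np.linalg.norm(n); m=np.array([524.4,-162.2,87.5])
im,d,V=load('w2'); P=cloud(d,V); dd=(P-m)@n
print('floor',np.nanmedian(dd[252:290,302:346][dd[252:290,302:346]<-55]))
msk=np.zeros(d.shape,np.uint8); s=np.s_[250:290,300:346]; msk[s]=(dd[s]>-52)&(dd[s]<-30)
l,lab,st,_=cv2.connectedComponentsWithStats(msk); k=lab[270,322]; print(st[k])
cs=np.argwhere(lab==k)[:,::-1].astype(float)
K,k1,C=V; sl=norm(cs,K,k1); r=np.c_[sl,np.ones(len(sl))]@C[:3,:3].T
# square top plane 44 below mouth
a=m-44*n; X=C[:3,3]+r*(((a-C[:3,3])@n)/(r@n))[:,None]
e1=np.array([1,-.044,0]);e1-=e1@n*n;e1/=np.linalg.norm(e1);e2=np.cross(n,e1)
uv=np.c_[(X-m)@e1,(X-m)@e2]; print('centroid on square plane',uv.mean(0))
print(cv2.minAreaRect(uv.astype(np.float32)))
print('e1',e1,'e2',e2)
```

```text
floor -59.05970573199701
[308 254  30  31 613]
centroid on square plane [0.11122944 0.06722322]
((0.12540292739868164, 0.0816488265991211), (20.302339553833008, 19.864187240600586), 14.409424781799316)
e1 [ 0.847027   -0.03727344  0.53024141] e2 [4.39574697e-02 9.99033403e-01 8.01300677e-06]
```

Fitting the depth data, the stub's centre is within 0.2 mm of the bore axis and its square is turned 14.4° from uphill (about the outward axis, toward +y). Next I look at the crank.

Run:
```python
from h import *
plan([489,162,265],Rdown(-.84),12)
```

```text
[[[-0.71, 2.74, 0.07], [0.063, 0.018, -0.007]], [[-0.73, 2.74, -0.11], [0.063, 0.018, -0.007]], [[-0.74, 2.72, -0.3], [0.064, 0.018, -0.007]], [[-0.76, 2.69, -0.49], [0.063, 0.018, -0.007]], [[-0.77, 2.65, -0.67], [0.064, 0.018, -0.008]], [[-0.77, 2.59, -0.85], [0.063, 0.019, -0.008]], [[-0.77, 2.53, -1.02], [0.064, 0.018, -0.007]], [[-0.77, 2.45, -1.2], [0.063, 0.019, -0.008]], [[-0.77, 2.36, -1.36], [0.064, 0.018, -0.007]], [[-0.76, 2.26, -1.52], [0.063, 0.019, -0.008]], [[-0.74, 2.16, -1.68], [0.064, 0.018, -0.007]], [[-0.73, 2.04, -1.83], [0.063, 0.019, -0.008]]]
12 rows; end [489. 162. 265.]
```

Emit:
jog_arm([
  [[-0.71,2.74,0.07],[0.063,0.018,-0.007]],
  [[-0.73,2.74,-0.11],[0.063,0.018,-0.007]],
  [[-0.74,2.72,-0.3],[0.064,0.018,-0.007]],
  [[-0.76,2.69,-0.49],[0.063,0.018,-0.007]],
  [[-0.77,2.65,-0.67],[0.064,0.018,-0.008]],
  [[-0.77,2.59,-0.85],[0.063,0.019,-0.008]],
  [[-0.77,2.53,-1.02],[0.064,0.018,-0.007]],
  [[-0.77,2.45,-1.2],[0.063,0.019,-0.008]],
  [[-0.77,2.36,-1.36],[0.064,0.018,-0.007]],
  [[-0.76,2.26,-1.52],[0.063,0.019,-0.008]],
  [[-0.74,2.16,-1.68],[0.064,0.018,-0.007]],
  [[-0.73,2.04,-1.83],[0.063,0.019,-0.008]],
])

```text
time: 4.0
eef_pos: [502.9, 166.3, 282.1]
orientation: [[0.002, 0.784, 0.62], [-0.003, 0.62, -0.784], [-1.0, -0.0, 0.004]]
wrist_force: [0.2, 0.7, 0.9]
finger_gap: 85.4
```

Run:
```python
from h import *
plan([489,162,265],Rdown(-.84))
```

```text
[[[1.71, -1.36, -0.53], [-0.062, 0.004, 0.001]]]
1 rows; end [489. 162. 265.]
```

Close enough, so I'll take the picture from here.

Run:
```python
from h import *
s=manip.read_state();print(s['joints'].round(3),np.abs(s['qd']).max())
im,d,V=snap('wrist','w3')
P=cloud(d,V); print(proj([[489,162,140]],V))
```

```text
[ 0.195  0.079  0.233  1.724 -0.004  1.097] 1.3400599327847666
[[293.60753829 212.36499035]]
```

View pics/w3.png

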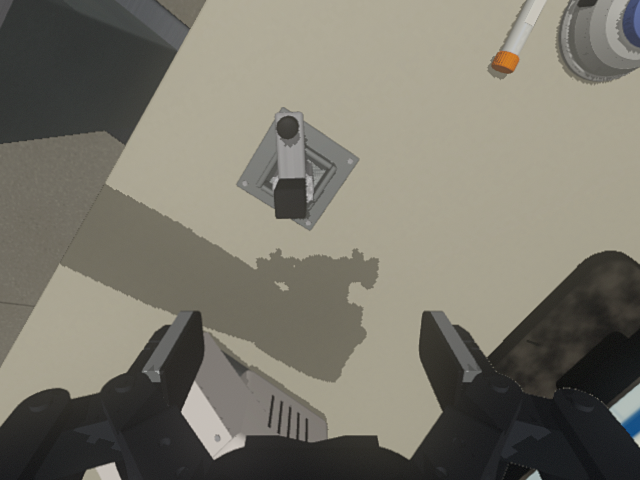

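The hub top is at about (290,200) and the knob at (288,127). The crank's arm runs straight up the image, close to tool -z.

```bash
cat > crank.py <<'E'
from h import *
def meas(name,box,zb=0.):
    im,d,V=load(name); P=cloud(d,V); u0,v0,u1,v1=box; Q=P[v0:v1,u0:u1].reshape(-1,3)+[0,0,zb]
    hist=np.histogram(Q[:,2],np.arange(80,160,4)); print(dict(zip(hist[1].astype(int),hist[0])))
    return Q
if __name__=='__main__':
    Q=meas('w3',(235,95,365,235))
    top=Q[Q[:,2]>130]; print(len(top),top.mean(0),'zmed',np.median(top[:,2]))
    t=top[top[:,2]>np.median(top[:,2])-4]; r=cv2.minAreaRect(t[:,:2].astype(np.float32)); print('hub',r, t.mean(0))
    k=Q[(Q[:,2]>115)&(Q[:,2]<128)]; kk=k[np.linalg.norm(k[:,:2]-t.mean(0)[:2],axis=1)>35]; print('knob',kk.mean(0),np.median(kk[:,2]),cv2.minEnclosingCircle(kk[:,:2].astype(np.float32)))
    dv=kk.mean(0)-t.mean(0); print('arm az',np.arctan2(dv[1],dv[0]),np.linalg.norm(dv[:2]))
    a=Q[(Q[:,2]>84)&(Q[:,2]<97)]; print('arm',cv2.minAreaRect(a[:,:2].astype(np.float32)),a.mean(0))
    im,d,V=load('w3'); P=cloud(d,V)
    print('desk', np.nanmedian(P[60:200,380:480].reshape(-1,3)[:,2]))
    g=np.clip(im[95:240,225:370].astype(int)*1.3,0,255).astype(np.uint8); cv2.imwrite('pics/w3c.png',cv2.resize(g[:,:,::-1],None,fx=4,fy=4,interpolation=cv2.INTER_CUBIC))
E
python3 crank.py
```

```text
{np.int64(80): np.int64(9), np.int64(84): np.int64(227), np.int64(88): np.int64(21), np.int64(92): np.int64(1096), np.int64(96): np.int64(350), np.int64(100): np.int64(28), np.int64(104): np.int64(37), np.int64(108): np.int64(30), np.int64(112): np.int64(41), np.int64(116): np.int64(30), np.int64(120): np.int64(92), np.int64(124): np.int64(365), np.int64(128): np.int64(38), np.int64(132): np.int64(32), np.int64(136): np.int64(78), np.int64(140): np.int64(894), np.int64(144): np.int64(1), np.int64(148): np.int64(0), np.int64(152): np.int64(0)}
1028 [481.35340276 167.13827736 140.82264662] zmed 141.32216735557836
hub ((482.04669189453125, 165.97238159179688), (23.921958923339844, 24.297840118408203), 39.616817474365234) [481.73084827 166.56370215 141.33551941]
knob [446.69722739 208.18956704 124.98794924] 125.22287251733297 ((446.57366943359375, 207.85287475585938), 8.407691955566406)
arm az 2.270411681842184 54.406499796850596
arm ((465.9368591308594, 186.5950927734375), (36.133148193359375, 78.22645568847656), 38.28837585449219) [463.83726143 190.03217952  93.97595904]
desk -1.3621900383178627
```

View pics/w3c.png

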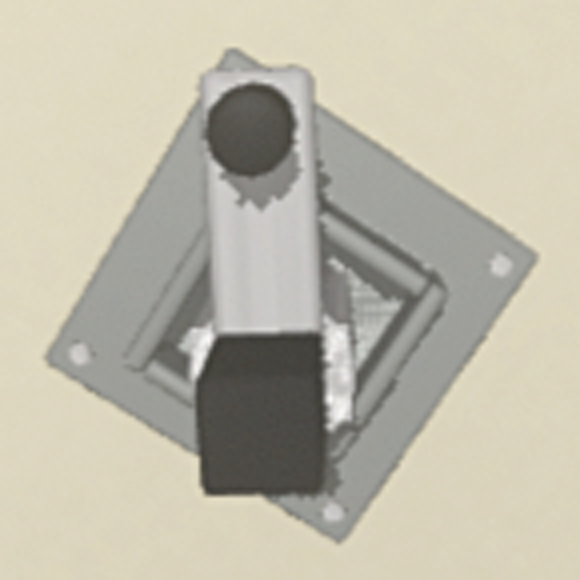

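Run:
```python
from crank import *
Q=meas('w3',(225,95,370,240),1.4)
b=Q[(Q[:,2]>4)&(Q[:,2]<8.5)]; print(len(b),'base',cv2.minAreaRect(b[:,:2].astype(np.float32)))
r=Q[(Q[:,2]>32)&(Q[:,2]<40)]; print(len(r),'rim',cv2.minAreaRect(r[:,:2].astype(np.float32)))
plan([482,166.2,265],Rdown(2.265-np.pi),2)
```

```text
{np.int64(80): np.int64(9), np.int64(84): np.int64(130), np.int64(88): np.int64(112), np.int64(92): np.int64(286), np.int64(96): np.int64(1157), np.int64(100): np.int64(31), np.int64(104): np.int64(34), np.int64(108): np.int64(35), np.int64(112): np.int64(39), np.int64(116): np.int64(30), np.int64(120): np.int64(42), np.int64(124): np.int64(394), np.int64(128): np.int64(52), np.int64(132): np.int64(38), np.int64(136): np.int64(32), np.int64(140): np.int64(886), np.int64(144): np.int64(65), np.int64(148): np.int64(0), np.int64(152): np.int64(0)}
3752 base ((482.0428161621094, 167.08384704589844), (99.69947052001953, 99.76781463623047), 5.275320053100586)
788 rim ((482.1500244140625, 167.25241088867188), (62.042938232421875, 61.925174713134766), 5.15004825592041)
[[[0.89, -1.03, -0.51], [-0.012, 0.0, -0.002]], [[0.9, -1.01, -0.52], [-0.012, 0.001, -0.003]]]
2 rows; end [482.  166.3 265. ]
```

Emit:
jog_arm([
  [[0.89,-1.03,-0.51],[-0.012,0,-0.002]],
  [[0.9,-1.01,-0.52],[-0.012,0.001,-0.003]],
  [[0,0,0],[0,0,0]],
])

```text
time: 4.3
eef_pos: [485.5, 169.3, 268.6]
orientation: [[0.005, 0.765, 0.644], [0.001, 0.644, -0.765], [-1.0, 0.004, 0.003]]
wrist_force: [-0.7, 0.3, -0.3]
finger_gap: 85.5
```

Run:
```python
from h import *
plan([482,166.2,165],Rdown(2.265-np.pi),5)
```

```text
[[[2.07, -0.1, 0], [0.001, 0.001, -0.001]], [[2.07, -0.1, 0], [0.001, 0.0, -0.001]], [[2.07, -0.1, 0], [0.001, 0.001, -0.001]], [[2.07, -0.09, 0], [0.001, 0.0, -0.001]], [[2.08, -0.1, -0.01], [0.001, 0.001, 0]]]
5 rows; end [482.  166.2 165. ]
```

Emit:
jog_arm([
  [[2.07,-0.1,0],[0.001,0.001,-0.001]],
  [[2.07,-0.1,0],[0.001,0.0,-0.001]],
  [[2.07,-0.1,0],[0.001,0.001,-0.001]],
  [[2.07,-0.1,0],[0.001,0.0,-0.001]],
  [[2.07,-0.1,0],[0.001,0.001,0]],
  [[0,0,0],[0,0,0]],
])

```text
time: 4.8
eef_pos: [490.4, 164.8, 171.1]
orientation: [[0.017, 0.771, 0.636], [0.001, 0.636, -0.771], [-1.0, 0.014, 0.01]]
wrist_force: [-0.5, -0.3, -0.6]
finger_gap: 85.5
```

Run:
```python
from h import *
plan([482,166.2,104.5],Rdown(2.265-np.pi),5)
```

```text
[[[1.33, -0.13, -0.14], [-0.001, 0.002, -0.003]], [[1.33, -0.13, -0.14], [-0.001, 0.002, -0.003]], [[1.33, -0.12, -0.14], [-0.001, 0.002, -0.003]], [[1.33, -0.12, -0.13], [-0.001, 0.002, -0.003]], [[1.33, -0.11, -0.13], [0, 0.002, -0.002]]]
5 rows; end [482.  166.2 104.5]
```

Emit:
jog_arm([
  [[0.6,-0.5,-0.7],[0,0.008,-0.012]],
  [[0.5,0,0],[0,0,0]],
  [[0,0,0],[0,0,0]],
])

```text
time: 5.05
eef_pos: [483.9, 166.6, 162.7]
orientation: [[0.005, 0.773, 0.635], [0.0, 0.635, -0.773], [-1.0, 0.004, 0.003]]
wrist_force: [0.1, -0.2, -0.1]
finger_gap: 85.5
```

Run:
```python
from h import *
plan([482,166.2,104.5],Rdown(2.265-np.pi),6)
```

```text
[[[0.97, -0.03, -0.02], [-0.001, 0.001, -0.001]], [[0.97, -0.03, -0.02], [-0.001, 0.0, -0.001]], [[0.97, -0.03, -0.02], [-0.001, 0.001, -0.001]], [[0.97, -0.03, -0.01], [-0.001, 0.0, 0]], [[0.97, -0.03, -0.02], [-0.001, 0.001, -0.001]], [[0.97, -0.04, -0.01], [-0.001, 0.0, 0]]]
6 rows; end [482.  166.2 104.5]
```

Emit:
jog_arm([
  [[0.97,-0.08,-0.07],[0,0.001,-0.002]],
  [[0.97,-0.08,-0.07],[0,0.001,-0.002]],
  [[0.97,-0.08,-0.07],[0,0.001,-0.002]],
  [[0.97,-0.08,-0.07],[0,0.001,-0.002]],
  [[0.7,-0.05,-0.05],[0,0.001,-0.001]],
  [[0.4,0,0],[0,0,0]],
  [[0,0,0],[0,0,0]],
])

```text
time: 5.63
eef_pos: [481.2, 167.4, 111.5]
orientation: [[0.001, 0.773, 0.635], [-0.001, 0.635, -0.773], [-1.0, 0.0, 0.001]]
wrist_force: [-0.2, -0.0, -0.4]
finger_gap: 85.6
```

Run:
```python
from h import *
plan([482,166.2,104.5],Rdown(2.265-np.pi),2)
```

```text
[[[0.35, -0.01, 0.07], [-0.003, 0.001, 0]], [[0.35, -0.01, 0.08], [-0.003, 0.0, 0]]]
2 rows; end [482.  166.2 104.5]
```

Emit:
jog_arm([
  [[0.35,0,0.07],[-0.003,0,0]],
  [[0.35,0,0.07],[-0.003,0,0]],
  [[0.1,0,0],[0,0,0]],
  [[0,0,0],[0,0,0]],
])

```text
time: 5.97
eef_pos: [482.0, 166.2, 102.4]
orientation: [[0.0, 0.768, 0.64], [-0.001, 0.64, -0.768], [-1.0, -0.0, 0.001]]
wrist_force: [-0.7, -0.1, 0.4]
finger_gap: 85.3
```

Emit:
jog_arm([
  [[0,0,0],[0,0,0]],
  [[0,0,0],[0,0,0]],
  [[0,0,0],[0,0,0]],
  [[0,0,0],[0,0,0]],
  [[0,0,0],[0,0,0]],
  [[0,0,0],[0,0,0]],
], grip=0, force=80)

```text
time: 6.47
eef_pos: [483.0, 166.2, 103.9]
orientation: [[0.003, 0.768, 0.64], [-0.001, 0.64, -0.768], [-1.0, 0.002, 0.002]]
wrist_force: [-0.8, -0.5, 0.4]
finger_gap: 22.9
```

Emit:
jog_arm([
  [[-0.8,0,0],[0,0,0]],
  [[-1.2,0,0],[0,0,0]],
  [[-1.5,0,0],[0,0,0]],
  [[-1.5,0,0],[0,0,0]],
  [[-1.5,0,0],[0,0,0]],
  [[-1.5,0,0],[0,0,0]],
])

```text
time: 6.97
eef_pos: [477.7, 165.3, 181.7]
orientation: [[-0.013, 0.768, 0.64], [-0.004, 0.64, -0.768], [-1.0, -0.012, -0.005]]
wrist_force: [0.1, 0.5, -2.8]
finger_gap: 23.2
```

```bash
cat >> h.py <<'E'
N=np.array([-.5297,.0233,.8478]);N/=np.linalg.norm(N); MOUTH=np.array([524.4,-162.2,89.])
E1=np.array([1,-.044,0]);E1-=E1@N*N;E1/=np.linalg.norm(E1);E2=np.cross(N,E1)
L=98.
def Rport(ang):  # tool z at angle ang (deg) from uphill about N
    a=np.radians(ang); z=np.cos(a)*E1+np.sin(a)*E2; x=-N; return np.c_[x,np.cross(z,x),z]
def portpose(out,ang): # lower end 'out' mm out from mouth
    return MOUTH+N*(out+L),Rport(ang)
def portstate(st=None):
    st=st or manip.read_state(); Rm=st['orientation']; e=st['eef_pos']+Rm[:,0]*L-MOUTH
    z=Rm[:,2]; print('out %.1f lat(E1,E2) %.2f %.2f ang %.2f tilt(E1,E2) %.4f %.4f'%(e@N,e@E1,e@E2,np.degrees(np.arctan2(z@E2,z@E1)),-Rm[:,0]@E1,-Rm[:,0]@E2),
      'F axial %.1f lat %.1f %.1f Mx %.2f'%(st['wrist_force']@N,st['wrist_force']@E1,st['wrist_force']@E2,st['wrist_torque']@Rm[:,0]),'t',round(st['time'],2),'gap',round(st['finger_gap'],1),'j',st['joints'].round(2))
E
python3 - <<'E'
from h import *
s=manip.read_state();print(s['eef_pos'],s['finger_gap'],s['joints'])
p,Rt=portpose(40,14.4); print(p,Rt.round(3)); plan(p+N*15,Rt,14)
E
```

```text
[477.68586324 165.25992574 181.6833861 ] 23.22730902901536 [ 2.01111071e-01  6.22410356e-03 -4.20611385e-02  1.53589626e+00
 -1.24479730e-03  1.07730880e+00]
[ 451.29737267 -158.98442285  206.00284586] [[ 0.53  -0.168  0.831]
 [-0.023  0.977  0.212]
 [-0.848 -0.132  0.514]]
[[[-0.25, -1.67, 1.62], [-0.075, -0.041, 0.013]], [[-0.21, -1.79, 1.5], [-0.075, -0.041, 0.013]], [[-0.18, -1.89, 1.37], [-0.075, -0.041, 0.013]], [[-0.15, -1.99, 1.23], [-0.075, -0.041, 0.012]], [[-0.12, -2.07, 1.08], [-0.075, -0.041, 0.013]], [[-0.11, -2.15, 0.93], [-0.075, -0.041, 0.013]], [[-0.1, -2.21, 0.77], [-0.075, -0.041, 0.012]], [[-0.1, -2.26, 0.61], [-0.075, -0.041, 0.013]], [[-0.11, -2.3, 0.44], [-0.075, -0.041, 0.012]], [[-0.13, -2.32, 0.27], [-0.075, -0.041, 0.013]], [[-0.15, -2.33, 0.1], [-0.075, -0.041, 0.013]], [[-0.18, -2.33, -0.06], [-0.076, -0.041, 0.012]]]
[[[-0.21, -2.32, -0.23], [-0.075, -0.04, 0.013]], [[-0.25, -2.3, -0.4], [-0.076, -0.041, 0.012]]]
14 rows; end [ 443.4 -158.7  218.7]
```

Emit:
jog_arm([
  [[-2,0,0.1],[0,0,0]],
  [[-2,0,0.1],[0,0,0]],
  [[-1.5,0,0],[0,0,0]],
  [[-0.5,0,0],[0,0,0]],
])

```text
time: 7.3
eef_pos: [479.4, 163.9, 248.3]
orientation: [[-0.011, 0.768, 0.64], [-0.003, 0.64, -0.768], [-1.0, -0.011, -0.005]]
wrist_force: [-0.5, -0.1, -3.0]
finger_gap: 23.2
```

Run:
```python
from h import *
s=manip.read_state();print(s['eef_pos'],s['finger_gap'],s['joints'])
p,Rt=portpose(60,14.4); plan(p,Rt,14)
```

```text
[479.44216743 163.94857618 248.29036357] 23.1807624756095 [ 1.97811519e-01  1.84532774e-02  1.02709696e-01  1.66683860e+00
 -1.17499197e-03  1.07379026e+00]
[[[0.19, -1.69, 1.59], [-0.075, -0.041, 0.013]], [[0.23, -1.8, 1.45], [-0.075, -0.041, 0.012]], [[0.27, -1.91, 1.3], [-0.075, -0.041, 0.013]], [[0.29, -2.0, 1.15], [-0.075, -0.041, 0.013]], [[0.31, -2.09, 0.98], [-0.075, -0.041, 0.012]], [[0.32, -2.16, 0.81], [-0.075, -0.041, 0.013]], [[0.32, -2.22, 0.63], [-0.075, -0.041, 0.012]], [[0.32, -2.26, 0.45], [-0.075, -0.041, 0.013]], [[0.3, -2.29, 0.27], [-0.075, -0.041, 0.013]], [[0.28, -2.31, 0.08], [-0.075, -0.041, 0.012]], [[0.25, -2.31, -0.1], [-0.075, -0.04, 0.013]], [[0.21, -2.3, -0.29], [-0.076, -0.041, 0.012]]]
[[[0.17, -2.27, -0.46], [-0.075, -0.04, 0.013]], [[0.11, -2.24, -0.64], [-0.076, -0.041, 0.012]]]
14 rows; end [ 440.7 -158.5  223. ]
```

Emit:
jog_arm([
  [[0.19,-1.69,1.59],[-0.075,-0.041,0.013]],
  [[0.23,-1.8,1.45],[-0.075,-0.041,0.012]],
  [[0.27,-1.91,1.3],[-0.075,-0.041,0.013]],
  [[0.29,-2.0,1.15],[-0.075,-0.041,0.013]],
  [[0.31,-2.09,0.98],[-0.075,-0.041,0.012]],
  [[0.32,-2.16,0.81],[-0.075,-0.041,0.013]],
  [[0.32,-2.22,0.63],[-0.075,-0.041,0.012]],
  [[0.32,-2.26,0.45],[-0.075,-0.041,0.013]],
  [[0.3,-2.29,0.27],[-0.075,-0.041,0.013]],
  [[0.28,-2.31,0.08],[-0.075,-0.041,0.012]],
  [[0.25,-2.31,-0.1],[-0.075,-0.04,0.013]],
  [[0.21,-2.3,-0.29],[-0.076,-0.041,0.012]],
])

```text
time: 8.3
eef_pos: [447.4, -114.9, 222.0]
orientation: [[0.47, -0.084, 0.879], [-0.041, 0.992, 0.117], [-0.882, -0.091, 0.463]]
wrist_force: [1.0, -0.2, -3.1]
finger_gap: 23.2
```

Run:
```python
from h import *
portstate()
p,Rt=portpose(50,14.4); plan(p,Rt,5)
```

```text
out 56.9 lat(E1,E2) -3.16 41.84 ang 8.95 tilt(E1,E2) 0.0679 0.0205 F axial -3.2 lat -0.8 -0.2 Mx 0.01 t 8.3 gap 23.2 j [-0.54 -0.67 -0.57  1.22  0.21 -0.6 ]
[[[0.16, -0.85, -0.2], [-0.019, -0.014, 0.001]], [[0.15, -0.85, -0.21], [-0.019, -0.014, 0.001]], [[0.15, -0.85, -0.23], [-0.019, -0.014, 0.001]], [[0.14, -0.84, -0.25], [-0.019, -0.014, 0.002]], [[0.14, -0.84, -0.27], [-0.019, -0.015, 0.001]]]
5 rows; end [ 446.  -158.8  214.5]
```

Emit:
jog_arm([
  [[0.16,-0.85,-0.2],[-0.019,-0.014,0.001]],
  [[0.15,-0.85,-0.21],[-0.019,-0.014,0.001]],
  [[0.15,-0.85,-0.23],[-0.019,-0.014,0.001]],
  [[0.14,-0.84,-0.25],[-0.019,-0.014,0.002]],
  [[0.14,-0.84,-0.27],[-0.019,-0.015,0.001]],
  [[0,0,0],[0,0,0]],
])

```text
time: 8.8
eef_pos: [435.2, -163.8, 204.0]
orientation: [[0.516, -0.162, 0.841], [-0.026, 0.979, 0.204], [-0.856, -0.127, 0.501]]
wrist_force: [-0.1, 0.5, -4.4]
finger_gap: 22.8
```

Run:
```python
from h import *
portstate()
snap('wrist','w4')
p,Rt=portpose(30,14.4); plan(p,Rt,4)
```

```text
out 46.8 lat(E1,E2) -16.06 -5.82 ang 13.94 tilt(E1,E2) 0.0157 0.0029 F axial -3.6 lat -2.4 0.5 Mx 0.01 t 8.8 gap 22.8 j [-0.73 -0.68 -0.62  1.19  0.33 -0.86]
[[[0.41, 0.03, 0.38], [-0.002, -0.004, -0.001]], [[0.42, 0.02, 0.38], [-0.002, -0.004, 0]], [[0.42, 0.03, 0.39], [-0.002, -0.004, -0.001]], [[0.42, 0.02, 0.38], [-0.003, -0.004, 0]]]
4 rows; end [ 456.6 -159.2  197.5]
```

View pics/w4.png

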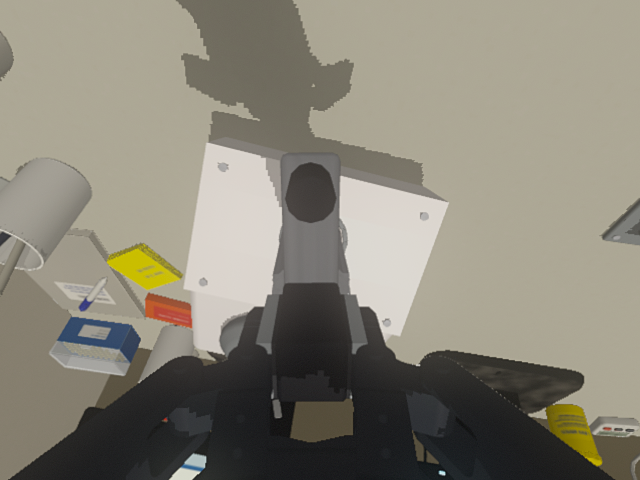

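The crank is held square in the pads, with its arm at the top centre. Now I line it up over the port.

Emit:
jog_arm([
  [[0.41,0.03,0.38],[-0.002,-0.004,0]],
  [[0.42,0.02,0.38],[-0.002,-0.004,0]],
  [[0.42,0.03,0.39],[-0.002,-0.004,0]],
  [[0.3,0.02,0.38],[-0.003,-0.004,0]],
  [[0,0,0],[0,0,0]],
  [[0,0,0],[0,0,0]],
])

```text
time: 9.35
eef_pos: [458.0, -155.0, 196.9]
orientation: [[0.528, -0.174, 0.831], [-0.016, 0.977, 0.214], [-0.849, -0.126, 0.513]]
wrist_force: [0.3, -0.1, -4.4]
finger_gap: 22.8
```

Run:
```python
from h import *
portstate()
p,Rt=portpose(20,14.4); plan(p,Rt,3)
```

```text
out 28.8 lat(E1,E2) 0.43 4.99 ang 14.51 tilt(E1,E2) 0.0026 -0.0071 F axial -3.9 lat -2.1 -0.1 Mx -0.02 t 9.35 gap 22.8 j [-0.68 -0.64 -0.63  1.13  0.33 -0.82]
[[[0.29, -0.14, -0.06], [0.001, 0, -0.003]], [[0.29, -0.13, -0.06], [0.0, 0, -0.002]], [[0.3, -0.13, -0.05], [0.001, -0.001, -0.003]]]
3 rows; end [ 461.9 -159.4  189.1]
```

Emit:
jog_arm([
  [[0.2,-0.14,-0.03],[0,0,-0.003]],
  [[0.2,-0.14,-0.02],[0,0,-0.003]],
  [[0.2,-0.1,0],[0,0,0]],
  [[0,0,0],[0,0,0]],
  [[0,0,0],[0,0,0]],
])

```text
time: 9.77
eef_pos: [462.0, -158.6, 191.7]
orientation: [[0.529, -0.172, 0.831], [-0.022, 0.976, 0.216], [-0.849, -0.132, 0.512]]
wrist_force: [-0.2, 0.7, -3.4]
finger_gap: 23.0
```

Run:
```python
from h import *
portstate()
p,Rt=portpose(8,14.4); plan(p,Rt,4)
```

```text
out 22.2 lat(E1,E2) 1.35 1.02 ang 14.59 tilt(E1,E2) 0.0013 -0.0014 F axial -2.8 lat -2.0 0.7 Mx -0.04 t 9.77 gap 23.0 j [-0.68 -0.63 -0.63  1.11  0.32 -0.81]
[[[0.36, -0.01, -0.04], [0.001, 0, 0]], [[0.35, -0.01, -0.04], [0.001, 0, -0.001]], [[0.36, -0.01, -0.04], [0.001, 0, 0]], [[0.35, -0.02, -0.04], [0.0, -0.001, -0.001]]]
4 rows; end [ 468.3 -159.7  178.9]
```

Emit:
jog_arm([
  [[0.4,-0.02,-0.08],[0,0,0]],
  [[0.4,-0.02,-0.06],[0,0,0]],
  [[0.4,-0.02,-0.04],[0,0,0]],
  [[0.4,-0.02,-0.04],[0,0,0]],
  [[0.2,0,0],[0,0,0]],
  [[0,0,0],[0,0,0]],
])

```text
time: 10.27
eef_pos: [470.3, -160.9, 173.4]
orientation: [[0.528, -0.17, 0.832], [-0.022, 0.977, 0.214], [-0.849, -0.132, 0.512]]
wrist_force: [0.3, 0.2, -2.9]
finger_gap: 23.3
```

Run:
```python
from h import *
portstate()
```

```text
out 2.2 lat(E1,E2) -1.29 -0.96 ang 14.52 tilt(E1,E2) 0.0016 -0.0009 F axial -2.6 lat -1.3 0.2 Mx -0.02 t 10.27 gap 23.3 j [-0.67 -0.61 -0.65  1.06  0.31 -0.8 ]
```

Well centred, so I'm entering the bore.

Emit:
jog_arm([
  [[0.4,0.05,0.08],[0,0,0]],
  [[0.4,0.04,0.04],[0,0,0]],
  [[0.4,0.03,0.03],[0,0,0]],
  [[0.4,0,0],[0,0,0]],
  [[0.3,0,0],[0,0,0]],
  [[0,0,0],[0,0,0]],
])

```text
time: 10.77
eef_pos: [482.5, -159.4, 155.8]
orientation: [[0.528, -0.171, 0.832], [-0.022, 0.977, 0.214], [-0.849, -0.131, 0.512]]
wrist_force: [0.3, -0.3, -4.3]
finger_gap: 22.9
```

Run:
```python
from h import *
portstate()
```

```text
out -19.1 lat(E1,E2) -0.34 1.14 ang 14.52 tilt(E1,E2) 0.0020 -0.0016 F axial -3.8 lat -2.0 -0.2 Mx -0.00 t 10.77 gap 22.9 j [-0.64 -0.58 -0.67  1.    0.3  -0.78]
```

Emit:
jog_arm([
  [[0.4,-0.05,0.02],[0,0,0]],
  [[0.4,-0.04,0.02],[0,0,0]],
  [[0.4,-0.03,0.02],[0,0,0]],
  [[0.4,0,0],[0,0,0]],
  [[0.2,0,0],[0,0,0]],
  [[0,0,0],[0,0,0]],
])

```text
time: 11.27
eef_pos: [493.9, -160.9, 139.2]
orientation: [[0.528, -0.171, 0.832], [-0.021, 0.977, 0.214], [-0.849, -0.131, 0.512]]
wrist_force: [0.3, -0.4, -3.7]
finger_gap: 22.8
```

Run:
```python
from h import *
portstate()
```

```text
out -39.3 lat(E1,E2) 0.53 0.10 ang 14.52 tilt(E1,E2) 0.0022 -0.0017 F axial -3.3 lat -1.7 -0.4 Mx -0.02 t 11.27 gap 22.8 j [-0.63 -0.54 -0.68  0.95  0.3  -0.76]
```

Emit:
jog_arm([
  [[0.2,0,-0.02],[0,0,0]],
  [[0.2,0,-0.02],[0,0,0]],
  [[0.2,0,0],[0,0,0]],
  [[0,0,0],[0,0,0]],
])

```text
time: 11.6
eef_pos: [497.1, -161.2, 133.4]
orientation: [[0.528, -0.171, 0.832], [-0.021, 0.977, 0.214], [-0.849, -0.131, 0.512]]
wrist_force: [-1.0, -0.6, -3.9]
finger_gap: 23.3
```

Run:
```python
from h import *
portstate()
```

```text
out -45.9 lat(E1,E2) 0.13 0.00 ang 14.51 tilt(E1,E2) 0.0022 -0.0018 F axial -2.7 lat -2.9 -0.6 Mx -0.02 t 11.6 gap 23.3 j [-0.62 -0.53 -0.69  0.93  0.29 -0.76]
```

Emit:
jog_arm([
  [[0.2,0,0],[0,0,0]],
  [[0.2,0,0],[0,0,0]],
  [[0.1,0,0],[0,0,0]],
  [[0,0,0],[0,0,0]],
])

```text
time: 11.93
eef_pos: [500.1, -161.4, 129.0]
orientation: [[0.528, -0.171, 0.832], [-0.022, 0.977, 0.214], [-0.849, -0.131, 0.512]]
wrist_force: [-0.0, 0.5, -4.0]
finger_gap: 23.5
```

Run:
```python
from h import *
portstate()
```

```text
out -51.2 lat(E1,E2) 0.41 -0.14 ang 14.52 tilt(E1,E2) 0.0018 -0.0015 F axial -3.4 lat -2.2 0.5 Mx 0.05 t 11.93 gap 23.5 j [-0.62 -0.52 -0.69  0.92  0.29 -0.75]
```

The crank has dropped past the square with no contact force. I'll keep going to the floor gently.

Emit:
jog_arm([
  [[0.2,0,0],[0,0,0]],
  [[0.2,0,0],[0,0,0]],
  [[0.1,0,0],[0,0,0]],
  [[0.1,0,0],[0,0,0]],
  [[0,0,0],[0,0,0]],
])

```text
time: 12.35
eef_pos: [503.6, -161.6, 123.4]
orientation: [[0.528, -0.171, 0.832], [-0.022, 0.977, 0.214], [-0.849, -0.131, 0.512]]
wrist_force: [1.2, 0.1, -3.1]
finger_gap: 23.3
```

Run:
```python
from h import *
portstate()
```

```text
out -57.8 lat(E1,E2) 0.50 -0.15 ang 14.52 tilt(E1,E2) 0.0017 -0.0015 F axial -3.3 lat -0.6 0.1 Mx 0.05 t 12.35 gap 23.3 j [-0.61 -0.5  -0.69  0.9   0.29 -0.75]
```

Emit:
jog_arm([
  [[0.1,0,0],[0,0,0]],
  [[0.1,0,0],[0,0,0]],
  [[0.1,0,0],[0,0,0]],
  [[0,0,0],[0,0,0]],
])

```text
time: 12.68
eef_pos: [505.6, -161.9, 121.7]
orientation: [[0.529, -0.171, 0.831], [-0.022, 0.976, 0.214], [-0.848, -0.132, 0.513]]
wrist_force: [-0.6, 0.4, -3.6]
finger_gap: 23.2
```

Run:
```python
from h import *
portstate()
```

```text
out -60.3 lat(E1,E2) 1.28 -0.40 ang 14.53 tilt(E1,E2) 0.0009 -0.0010 F axial -2.7 lat -2.5 0.4 Mx -0.01 t 12.68 gap 23.2 j [-0.61 -0.5  -0.69  0.89  0.29 -0.75]
```

Emit:
jog_arm([
  [[0.1,0,-0.03],[0,0,0]],
  [[0.1,0,-0.03],[0,0,0]],
  [[0.1,0,0],[0,0,0]],
])

```text
time: 12.93
eef_pos: [506.1, -162.1, 121.9]
orientation: [[0.529, -0.17, 0.831], [-0.023, 0.977, 0.214], [-0.848, -0.132, 0.513]]
wrist_force: [-9.4, 3.0, 5.0]
finger_gap: 23.3
```

Run:
```python
from h import *
portstate()
```

```text
out -60.4 lat(E1,E2) 1.86 -0.61 ang 14.51 tilt(E1,E2) 0.0011 -0.0006 F axial 9.3 lat -5.4 2.6 Mx -0.05 t 12.93 gap 23.3 j [-0.61 -0.5  -0.69  0.89  0.29 -0.75]
```

It's home: contact at 60.4 mm depth with about 12 N. Now I turn clockwise (positive about tool x).

Emit:
jog_arm([
  [[0,0,-0.06],[0.04,0,0]],
  [[0,0,-0.04],[0.08,0,0]],
  [[0,0,0],[0.08,0,0]],
  [[0,0,0],[0.08,0,0]],
  [[0,0,0],[0.08,0,0]],
  [[0,0,0],[0.08,0,0]],
])

```text
time: 13.43
eef_pos: [505.3, -161.3, 121.5]
orientation: [[0.529, 0.212, 0.822], [-0.021, 0.971, -0.237], [-0.848, 0.108, 0.518]]
wrist_force: [-1.9, 0.2, -3.0]
finger_gap: 23.0
```

Run:
```python
from h import *
portstate()
```

```text
out -60.3 lat(E1,E2) 0.90 0.36 ang -11.58 tilt(E1,E2) 0.0008 -0.0025 F axial -1.6 lat -3.2 0.1 Mx -0.27 t 13.43 gap 23.0 j [-0.61 -0.5  -0.69  0.89  0.29 -0.29]
```

Emit:
jog_arm([
  [[0.03,0,0],[0.08,0,0]],
  [[0,0,0],[0.08,0,0]],
  [[0,0,0],[0.08,0,0]],
  [[0.03,0,0],[0.08,0,0]],
  [[0,0,0],[0.08,0,0]],
  [[0,0,0],[0.08,0,0]],
])

```text
time: 13.93
eef_pos: [505.5, -161.3, 121.6]
orientation: [[0.529, 0.579, 0.62], [-0.022, 0.74, -0.672], [-0.848, 0.342, 0.404]]
wrist_force: [-1.1, -0.2, -3.0]
finger_gap: 23.2
```

Run:
```python
from h import *
portstate()
```

```text
out -60.3 lat(E1,E2) 1.18 0.16 ang -40.13 tilt(E1,E2) 0.0010 -0.0014 F axial -2.0 lat -2.5 -0.2 Mx -0.25 t 13.93 gap 23.2 j [-0.61 -0.5  -0.69  0.89  0.29  0.21]
```

Emit:
jog_arm([
  [[0.03,0,0],[0.07,0,0]],
  [[0,0,0],[0.07,0,0]],
  [[0,0,0],[0.05,0,0]],
  [[0,0,0],[0.04,0,0]],
  [[0,0,0],[0.04,0,0]],
])

```text
time: 14.35
eef_pos: [505.7, -161.4, 121.7]
orientation: [[0.529, 0.729, 0.435], [-0.023, 0.525, -0.851], [-0.848, 0.44, 0.294]]
wrist_force: [-1.3, -0.3, -2.7]
finger_gap: 23.3
```

Run:
```python
from h import *
portstate()
```

```text
out -60.3 lat(E1,E2) 1.33 -0.03 ang -56.19 tilt(E1,E2) 0.0011 -0.0004 F axial -1.6 lat -2.5 -0.4 Mx -0.30 t 14.35 gap 23.3 j [-0.61 -0.5  -0.69  0.89  0.29  0.49]
```

Emit:
jog_arm([
  [[0,0,0],[0.04,0,0]],
  [[0,0,0],[0.04,0,0]],
  [[0,0,0],[0.03,0,0]],
  [[0,0,0],[0.03,0,0]],
])

```text
time: 14.68
eef_pos: [505.7, -161.5, 121.7]
orientation: [[0.529, 0.784, 0.326], [-0.023, 0.398, -0.917], [-0.848, 0.477, 0.229]]
wrist_force: [-0.6, -0.2, -2.2]
finger_gap: 23.1
```

Run:
```python
from h import *
portstate()
```

```text
out -60.3 lat(E1,E2) 1.34 -0.13 ang -64.41 tilt(E1,E2) 0.0011 0.0002 F axial -1.6 lat -1.7 -0.2 Mx -0.46 t 14.68 gap 23.1 j [-0.61 -0.5  -0.69  0.89  0.29  0.63]
```

Emit:
jog_arm([
  [[0,0,0],[0.04,0,0]],
  [[0,0,0],[0.04,0,0]],
  [[0,0,0],[0.04,0,0]],
])

```text
time: 14.93
eef_pos: [505.8, -161.7, 121.8]
orientation: [[0.529, 0.816, 0.235], [-0.025, 0.292, -0.956], [-0.848, 0.499, 0.175]]
wrist_force: [-2.6, 0.7, -1.4]
finger_gap: 23.2
```

Run:
```python
from h import *
portstate()
```

```text
out -60.3 lat(E1,E2) 1.50 -0.50 ang -70.87 tilt(E1,E2) 0.0012 0.0018 F axial 0.2 lat -3.0 0.6 Mx -1.84 t 14.93 gap 23.2 j [-0.61 -0.5  -0.69  0.89  0.28  0.75]
```

The torque rose to 1.84 Nm, so the stub is at its hard stop. I check the lid.

Run:
```python
from h import *
im,d,V=snap('scene','s5')
s5=im[180:330,290:480,::-1]; s0=cv2.imread('pics/scene0.png')[180:330,290:480]
cv2.imwrite('pics/s5c.png',cv2.resize(np.hstack([s0,s5]),None,fx=2.1,fy=2.1,interpolation=cv2.INTER_CUBIC))
im,d,V=snap('wrist','w5')
```

```text
(no output)
```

View pics/s5c.png

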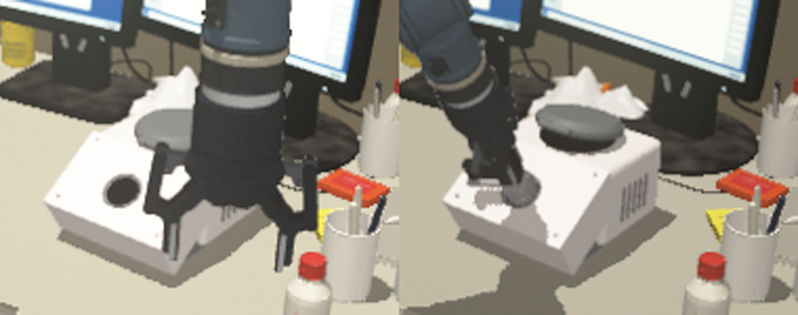

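View pics/w5.png

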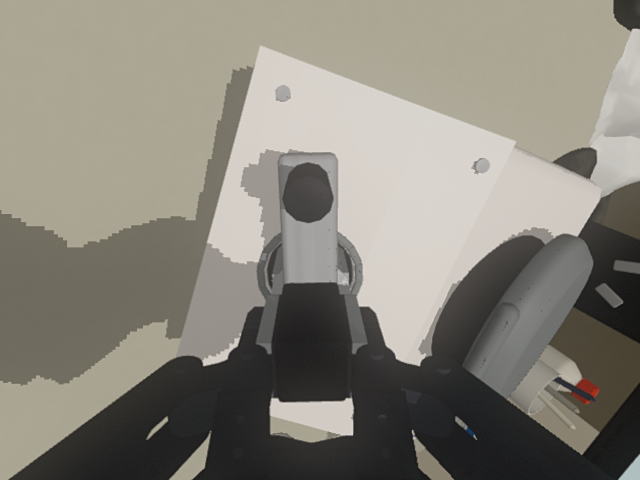

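The lid has popped up in both views. I back off the torque to the middle of the socket's play, then withdraw along the axis.

Emit:
jog_arm([
  [[0,0,0],[-0.08,0,0]],
  [[0,0,0],[-0.07,0,0]],
  [[0,0,0],[-0.04,0,0]],
  [[0,0,0],[-0.02,0,0]],
  [[0,0,0],[0,0,0]],
])

```text
time: 15.45
eef_pos: [506.0, -161.7, 121.9]
orientation: [[0.529, 0.745, 0.406], [-0.025, 0.492, -0.87], [-0.848, 0.451, 0.279]]
wrist_force: [-1.2, -0.1, -2.1]
finger_gap: 23.2
```

Run:
```python
from h import *
portstate()
```

```text
out -60.4 lat(E1,E2) 1.84 -0.40 ang -58.37 tilt(E1,E2) 0.0004 0.0014 F axial -1.2 lat -2.1 -0.2 Mx 0.03 t 15.45 gap 23.2 j [-0.61 -0.5  -0.69  0.89  0.29  0.53]
```

Emit:
jog_arm([
  [[-0.3,0,0],[-0.01,0,0]],
  [[-0.5,0,0],[0,0,0]],
  [[-0.6,0,0],[0,0,0]],
  [[-0.6,0,0],[0,0,0]],
])

```text
time: 15.78
eef_pos: [494.2, -160.5, 138.0]
orientation: [[0.527, 0.742, 0.413], [-0.023, 0.498, -0.867], [-0.849, 0.448, 0.28]]
wrist_force: [-0.5, 0.1, -5.2]
finger_gap: 23.3
```

Run:
```python
from h import *
portstate()
p,Rt=portpose(0,-58); plan(p,Rt,5)
```

```text
out -40.4 lat(E1,E2) 0.12 0.42 ang -57.95 tilt(E1,E2) 0.0027 -0.0006 F axial -4.1 lat -3.2 0.1 Mx 0.00 t 15.78 gap 23.3 j [-0.62 -0.54 -0.68  0.95  0.29  0.5 ]
[[[-0.81, -0.01, 0.0], [0.0, 0, 0.0]], [[-0.81, -0.01, 0.0], [0.0, 0, 0.0]], [[-0.81, -0.01, 0.0], [0.0, -0.001, 0.001]], [[-0.81, -0.01, 0.0], [0.0, 0, 0.0]], [[-0.8, -0.02, 0.0], [0.001, -0.001, 0.001]]]
5 rows; end [ 472.5 -159.9  172. ]
```

Emit:
jog_arm([
  [[-0.8,0.04,0.03],[0,0,0]],
  [[-0.8,0.04,0.03],[0,0,0]],
  [[-0.8,0.04,0.03],[0,0,0]],
  [[-0.8,0.04,0.03],[0,0,0]],
  [[-0.8,0.02,0.01],[0,0,0]],
])

```text
time: 16.2
eef_pos: [472.7, -159.8, 177.7]
orientation: [[0.528, 0.743, 0.412], [-0.024, 0.498, -0.867], [-0.849, 0.448, 0.28]]
wrist_force: [-0.9, -0.2, -3.3]
finger_gap: 22.8
```

Run:
```python
from h import *
portstate()
```

```text
out 4.6 lat(E1,E2) 2.95 0.14 ang -57.99 tilt(E1,E2) 0.0020 0.0003 F axial -2.4 lat -2.5 -0.3 Mx -0.02 t 16.2 gap 22.8 j [-0.66 -0.6  -0.64  1.06  0.31  0.47]
```

Emit:
jog_arm([
  [[-0.8,0,0],[0,0,0]],
  [[-1,0,0],[0,0,0]],
  [[-1.2,0,0],[0,0,0]],
  [[-1.2,0,0],[0,0,0]],
  [[-1,0,0],[0,0,0]],
])

```text
time: 16.62
eef_pos: [442.6, -158.3, 226.8]
orientation: [[0.529, 0.742, 0.412], [-0.025, 0.498, -0.867], [-0.848, 0.448, 0.282]]
wrist_force: [0.0, -0.1, -3.4]
finger_gap: 23.4
```

Run:
```python
from h import *
portstate()
s=manip.read_state();print(s['eef_pos'])
plan([482.1,167.2,235],Rdown(2.265-np.pi),14)
```

```text
out 62.3 lat(E1,E2) 3.59 0.11 ang -57.96 tilt(E1,E2) 0.0007 0.0016 F axial -2.9 lat -1.8 -0.1 Mx 0.03 t 16.62 gap 23.4 j [-0.71 -0.68 -0.58  1.21  0.33  0.42]
[ 442.60671742 -158.3375993   226.8284318 ]
[[[0.04, 1.39, -1.88], [-0.012, 0.024, -0.032]], [[0.04, 1.42, -1.86], [-0.013, 0.024, -0.032]], [[0.04, 1.44, -1.85], [-0.012, 0.024, -0.032]], [[0.04, 1.47, -1.83], [-0.013, 0.024, -0.032]], [[0.03, 1.49, -1.81], [-0.013, 0.024, -0.032]], [[0.03, 1.52, -1.79], [-0.012, 0.024, -0.032]], [[0.02, 1.54, -1.77], [-0.013, 0.024, -0.032]], [[0.02, 1.56, -1.74], [-0.012, 0.024, -0.031]], [[0.01, 1.58, -1.73], [-0.013, 0.024, -0.032]], [[0, 1.61, -1.7], [-0.012, 0.025, -0.031]], [[-0.01, 1.63, -1.69], [-0.013, 0.024, -0.032]], [[-0.02, 1.65, -1.66], [-0.012, 0.025, -0.031]]]
[[[-0.03, 1.66, -1.65], [-0.013, 0.024, -0.032]], [[-0.05, 1.69, -1.62], [-0.012, 0.025, -0.031]]]
14 rows; end [482.2 167.2 235.1]
```

Emit:
jog_arm([
  [[-0.1,1.39,-1.88],[-0.012,0.024,-0.032]],
  [[-0.1,1.42,-1.86],[-0.013,0.024,-0.032]],
  [[0,1.44,-1.85],[-0.012,0.024,-0.032]],
  [[0,1.47,-1.83],[-0.013,0.024,-0.032]],
  [[0,1.49,-1.81],[-0.013,0.024,-0.032]],
  [[0,1.52,-1.79],[-0.012,0.024,-0.032]],
  [[0,1.54,-1.77],[-0.013,0.024,-0.032]],
  [[0,1.56,-1.74],[-0.012,0.024,-0.031]],
  [[0,1.58,-1.73],[-0.013,0.024,-0.032]],
  [[0,1.61,-1.7],[-0.012,0.025,-0.031]],
  [[0,1.63,-1.69],[-0.013,0.024,-0.032]],
  [[0,1.65,-1.66],[-0.012,0.025,-0.031]],
])

```text
time: 17.62
eef_pos: [478.4, 126.5, 254.3]
orientation: [[0.087, 0.788, 0.609], [-0.002, 0.612, -0.791], [-0.996, 0.067, 0.055]]
wrist_force: [0.8, 0.4, -3.1]
finger_gap: 23.2
```

Run:
```python
from h import *
plan([482.1,167.2,200],Rdown(2.265-np.pi),5)
```

```text
[[[1.09, 0.48, -0.66], [-0.007, 0.011, -0.013]], [[1.09, 0.5, -0.64], [-0.007, 0.011, -0.013]], [[1.09, 0.52, -0.63], [-0.007, 0.012, -0.014]], [[1.09, 0.54, -0.61], [-0.007, 0.011, -0.013]], [[1.08, 0.57, -0.6], [-0.008, 0.012, -0.014]]]
5 rows; end [482.1 167.2 200. ]
```

Emit:
jog_arm([
  [[1.0,0.48,-0.66],[-0.007,0.011,-0.013]],
  [[1.0,0.5,-0.64],[-0.007,0.011,-0.013]],
  [[1.0,0.52,-0.63],[-0.007,0.012,-0.014]],
  [[0.8,0.54,-0.61],[-0.007,0.011,-0.013]],
  [[0.5,0.4,-0.4],[-0.008,0.012,-0.014]],
  [[0,0,0],[0,0,0]],
  [[0,0,0],[0,0,0]],
])

```text
time: 18.2
eef_pos: [487.7, 172.7, 212.9]
orientation: [[0.005, 0.763, 0.647], [0.01, 0.647, -0.763], [-1.0, 0.01, -0.004]]
wrist_force: [1.5, 0.4, -3.8]
finger_gap: 23.4
```

Run:
```python
from h import *
plan([482.1,167.2,170],Rdown(2.265-np.pi),5)
```

```text
[[[0.86, -0.17, 0.02], [0.002, -0.001, -0.002]], [[0.86, -0.16, 0.01], [0.002, -0.001, -0.002]], [[0.85, -0.16, 0.02], [0.002, -0.001, -0.002]], [[0.86, -0.16, 0.01], [0.002, -0.001, -0.002]], [[0.86, -0.16, 0.01], [0.001, -0.001, -0.002]]]
5 rows; end [482.1 167.2 170. ]
```

Emit:
jog_arm([
  [[0.86,-0.18,0],[0.002,-0.001,-0.002]],
  [[0.86,-0.18,0],[0.002,-0.001,-0.002]],
  [[0.86,-0.18,0],[0.002,-0.001,-0.002]],
  [[0.8,-0.18,0],[0.002,-0.001,-0.002]],
  [[0.5,-0.1,0],[0,0,0]],
  [[0,0,0],[0,0,0]],
  [[0,0,0],[0,0,0]],
])

```text
time: 18.78
eef_pos: [480.6, 164.7, 171.3]
orientation: [[0.005, 0.771, 0.637], [0.001, 0.637, -0.771], [-1.0, 0.005, 0.002]]
wrist_force: [-0.6, 0.0, -4.5]
finger_gap: 23.0
```

Run:
```python
from h import *
plan([482.1,167.2,150],Rdown(2.265-np.pi),4)
```

```text
[[[0.53, 0.06, -0.03], [-0.001, 0.001, -0.001]], [[0.53, 0.07, -0.02], [-0.001, 0.0, -0.001]], [[0.54, 0.07, -0.03], [-0.001, 0.001, -0.001]], [[0.53, 0.06, -0.02], [-0.001, 0.0, -0.002]]]
4 rows; end [482.1 167.2 150. ]
```

Emit:
jog_arm([
  [[0.5,0.08,-0.03],[0,0,-0.002]],
  [[0.5,0.08,-0.03],[0,0,-0.002]],
  [[0.5,0.06,-0.03],[0,0,0]],
  [[0.3,0,0],[0,0,0]],
  [[0,0,0],[0,0,0]],
  [[0,0,0],[0,0,0]],
])

```text
time: 19.28
eef_pos: [482.6, 167.4, 152.1]
orientation: [[0.003, 0.771, 0.637], [-0.001, 0.637, -0.771], [-1.0, 0.002, 0.003]]
wrist_force: [-0.3, 0.5, -3.7]
finger_gap: 22.9
```

Run:
```python
from h import *
plan([482.1,167.2,125],Rdown(2.265-np.pi),6)
```

```text
[[[0.45, -0.01, 0], [-0.001, 0.0, 0]], [[0.45, -0.01, -0.01], [0, 0.001, 0]], [[0.45, -0.01, 0], [-0.001, 0.0, -0.001]], [[0.45, -0.01, -0.01], [0, 0.001, 0]], [[0.46, -0.01, 0], [-0.001, 0.0, -0.001]], [[0.45, -0.01, -0.01], [0, 0.001, 0]]]
6 rows; end [482.  167.2 125. ]
```

Emit:
jog_arm([
  [[0.45,0,0],[0,0,0]],
  [[0.45,0,0],[0,0,0]],
  [[0.45,0,0],[0,0,0]],
  [[0.45,0,0],[0,0,0]],
  [[0.45,0,0],[0,0,0]],
  [[0.3,0,0],[0,0,0]],
  [[0,0,0],[0,0,0]],
])

```text
time: 19.87
eef_pos: [483.0, 167.4, 124.1]
orientation: [[0.004, 0.771, 0.637], [-0.001, 0.637, -0.771], [-1.0, 0.002, 0.003]]
wrist_force: [-0.2, -0.5, -3.9]
finger_gap: 23.4
```

Run:
```python
from h import *
plan([482.1,167.2,105],Rdown(2.265-np.pi),6)
```

```text
[[[0.32, -0.01, -0.01], [-0.001, 0.0, 0]], [[0.32, -0.01, -0.01], [0, 0.001, 0]], [[0.32, -0.02, -0.01], [-0.001, 0.0, -0.001]], [[0.32, -0.01, 0], [0, 0.001, 0]], [[0.32, -0.02, -0.01], [-0.001, 0.0, -0.001]], [[0.31, -0.01, 0], [0, 0.001, 0]]]
6 rows; end [482.1 167.2 105. ]
```

Emit:
jog_arm([
  [[0.35,-0.02,-0.01],[0,0,0]],
  [[0.35,-0.02,-0.01],[0,0,0]],
  [[0.35,-0.02,0],[0,0,0]],
  [[0.35,0,0],[0,0,0]],
  [[0.25,0,0],[0,0,0]],
  [[0.15,0,0],[0,0,0]],
  [[0,0,0],[0,0,0]],
])

```text
time: 20.45
eef_pos: [482.3, 167.1, 104.1]
orientation: [[0.004, 0.771, 0.637], [-0.001, 0.637, -0.771], [-1.0, 0.002, 0.003]]
wrist_force: [-0.0, 0.2, -3.9]
finger_gap: 23.2
```

Emit:
jog_arm([
  [[0.1,0,0],[0,0,0]],
  [[0.05,0,0],[0,0,0]],
  [[0,0,0],[0,0,0]],
])

```text
time: 20.7
eef_pos: [483.0, 167.2, 104.1]
orientation: [[0.006, 0.771, 0.637], [-0.001, 0.637, -0.771], [-1.0, 0.004, 0.004]]
wrist_force: [-0.1, 0.7, -4.9]
finger_gap: 23.3
```

Emit:
jog_arm([
  [[0.15,0,-0.03],[0,-0.002,0]],
  [[0.15,0,-0.03],[0,-0.002,0]],
  [[0,0,0],[0,0,0]],
])

```text
time: 20.95
eef_pos: [483.2, 167.5, 104.4]
orientation: [[0.011, 0.771, 0.637], [-0.004, 0.637, -0.771], [-1.0, 0.006, 0.01]]
wrist_force: [-0.9, 1.2, -3.3]
finger_gap: 22.9
```

Emit:
jog_arm([
  [[0.25,0,-0.05],[0,0.006,-0.004]],
  [[0.2,0,0],[0,0.004,0]],
])

```text
time: 21.12
eef_pos: [484.2, 167.5, 103.9]
orientation: [[0.006, 0.771, 0.637], [-0.0, 0.637, -0.771], [-1.0, 0.004, 0.004]]
wrist_force: [-5.4, -1.6, 8.8]
finger_gap: 23.4
```

Run:
```python
from h import *
for i in range(3):
    s=manip.read_state();print(s['time'],s['eef_pos'].round(1),s['wrist_force'].round(1),s['orientation'][:,0].round(4))
    if i==0: snap('wrist','w6')
```

```text
21.1167 [484.2 167.5 103.9] [-5.4 -1.6  8.8] [ 0.0056 -0.     -1.    ]
21.1667 [484.1 167.5 103.9] [-4.4 -1.5  7.5] [ 5.4e-03  4.0e-04 -1.0e+00]
21.1667 [484.1 167.5 103.9] [-4.4 -1.5  7.5] [ 5.4e-03  4.0e-04 -1.0e+00]
```

View pics/w6.png

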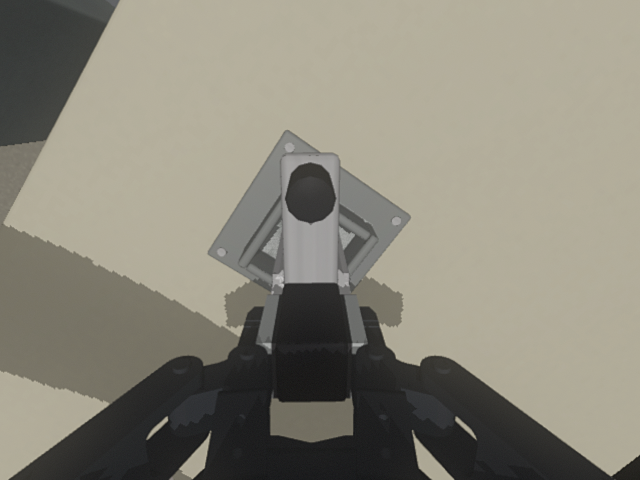

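The crank stands on the cup floor inside the cup. I relieve the load and open.

Emit:
jog_arm([
  [[-0.05,-0.08,-0.06],[0,0,0]],
  [[0,0,0],[0,0,0]],
  [[0,0,0],[0,0,0]],
])

```text
time: 21.42
eef_pos: [483.7, 167.6, 104.1]
orientation: [[0.006, 0.771, 0.637], [0.001, 0.637, -0.771], [-1.0, 0.005, 0.003]]
wrist_force: [1.0, -0.3, -3.6]
finger_gap: 23.2
```

Emit:
jog_arm([
  [[0,0,0],[0,0,0]],
  [[0,0,0],[0,0,0]],
  [[0,0,0],[0,0,0]],
  [[0,0,0],[0,0,0]],
  [[0,0,0],[0,0,0]],
  [[0,0,0],[0,0,0]],
  [[0,0,0],[0,0,0]],
], grip=1)

```text
time: 22.0
eef_pos: [485.8, 168.3, 105.3]
orientation: [[0.011, 0.771, 0.637], [0.003, 0.637, -0.771], [-1.0, 0.01, 0.005]]
wrist_force: [-0.2, 0.3, -0.5]
finger_gap: 85.6
```

Released. Next I retreat straight up.

Emit:
jog_arm([
  [[-0.8,-0.05,-0.05],[0,0,0]],
  [[-1.5,0,0],[0,0,0]],
  [[-2,0,0],[0,0,0]],
  [[-2.5,0,0],[0,0,0]],
  [[-2.5,0,0],[0,0,0]],
  [[-2.5,0,0],[0,0,0]],
  [[-1.5,0,0],[0,0,0]],
  [[0,0,0],[0,0,0]],
  [[0,0,0],[0,0,0]],
])

```text
time: 22.75
eef_pos: [481.9, 167.8, 247.0]
orientation: [[0.01, 0.771, 0.637], [0.002, 0.637, -0.771], [-1.0, 0.009, 0.004]]
wrist_force: [1.5, -1.2, -1.1]
finger_gap: 85.5
```

Run:
```python
from crank import *
im,d,V=snap('wrist','w7'); im,d,_=snap('scene','s7'); snap('top','t7')
c=im[170:330,200:520,::-1]; cv2.imwrite('pics/s7c.png',cv2.resize(c,None,fx=2.4,fy=2.4,interpolation=cv2.INTER_CUBIC))
```

```text
(no output)
```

View pics/w7.png

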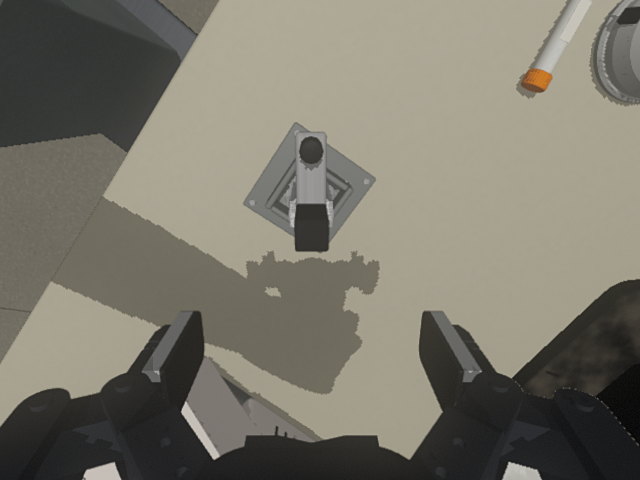

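View pics/s7c.png

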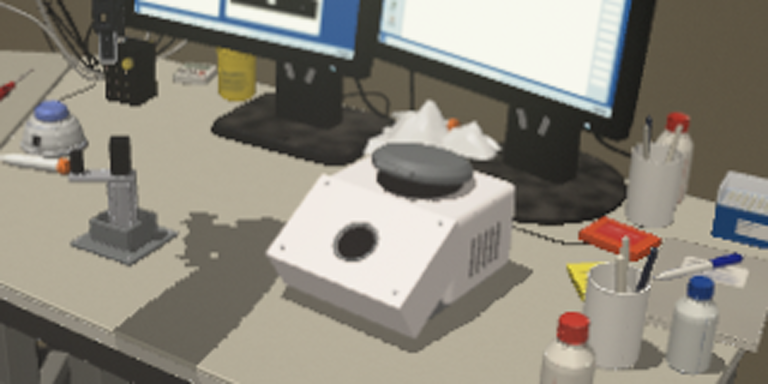

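View pics/t7.png

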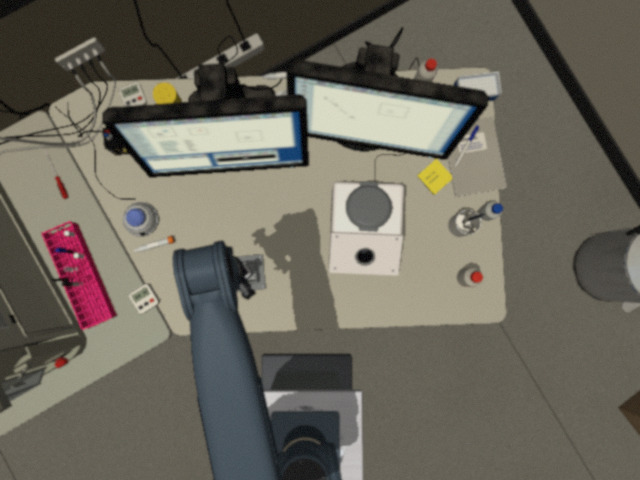

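The crank stands upright in its cup, the lid is ajar and the bystanders look unmoved. One numeric check, then I hand in.

Run:
```python
from crank import *
Q=meas('w7',(240,110,385,262),1.4)
t=Q[Q[:,2]>137]; print('hub top',np.median(t,0).round(1)); k=Q[(Q[:,2]>120)&(Q[:,2]<131)]; print('knob',np.median(k,0).round(1))
z0=np.load('pics/scene0.npy'); _,d,V=load('s7','scene'); im,_,_=load('s7','scene')
P=cloud(d,V); L=P[228:256,352:400].reshape(-1,3); L=L[L[:,2]>145-3]; 
c=L.mean(0); n=np.linalg.svd(L-c,full_matrices=False)[2][2]; n*=np.sign(n[2]); print('lid pts',len(L),c.round(0),'normal tilt rad',np.arccos(n[2]).round(3),n.round(3))
a=cv2.imread('pics/top0.png').astype(int); b=cv2.imread('pics/t7.png').astype(int)
for nm,(x,y) in dict(bottle=(473,276),timer=(143,298),pot=(464,222),tube=(156,243)).items(): print(nm,'img diff',abs(a-b)[y-20:y+20,x-20:x+20].mean().round(2))
print(manip.read_state()['time'])
```

```text
{np.int64(80): np.int64(12), np.int64(84): np.int64(156), np.int64(88): np.int64(146), np.int64(92): np.int64(327), np.int64(96): np.int64(1373), np.int64(100): np.int64(41), np.int64(104): np.int64(53), np.int64(108): np.int64(51), np.int64(112): np.int64(43), np.int64(116): np.int64(55), np.int64(120): np.int64(74), np.int64(124): np.int64(492), np.int64(128): np.int64(66), np.int64(132): np.int64(56), np.int64(136): np.int64(44), np.int64(140): np.int64(1052), np.int64(144): np.int64(84), np.int64(148): np.int64(0), np.int64(152): np.int64(0)}
hub top [482.8 168.8 142.9]
knob [450.1 208.5 126.6]
lid pts 563 [ 631. -182.  157.] normal tilt rad 0.111 [ 0.082 -0.074  0.994]
bottle img diff 6.45
timer img diff 6.78
pot img diff 6.2
tube img diff 8.62
22.9
```

Run:
```python
from h import *
V=view('top'); A=cloud(np.load('pics/top0.npy'),V); B=cloud(np.load('pics/t7.npz')['d'],V)
for v in range(188,232,5): print(v,'x %.0f'%np.nanmedian(A[v,362:376,0]),'z before %.1f after %.1f'%(np.nanmedian(A[v:v+3,362:376,2]),np.nanmedian(B[v:v+3,362:376,2])))
```

```text
188 x 704 z before 144.2 after 146.7
193 x 691 z before 144.3 after 151.0
198 x 677 z before 143.8 after 153.2
203 x 664 z before 145.1 after 157.2
208 x 651 z before 145.4 after 158.6
213 x 637 z before 145.2 after 160.5
218 x 624 z before 143.2 after 163.3
223 x 611 z before 143.3 after 164.0
228 x 598 z before 138.5 after 159.5
```

The lid has risen by 0.196 rad, which is fully open. Handing in.

```bash
python3 -c "
from cell import manip
print(manip.close_job())"
```

```text
the job is handed in; nothing more can be done
None
```

The job was done in the order asked and handed in at about 23 s, well inside the 64 s limit. The lid is ajar and the crank stands back upright in its holder.

- **Insertion:** I read the stub's angle with the wrist camera before picking up the crank. It stood 14.4° from uphill, so the crank dropped straight onto the square and no feeling for the angle was needed. It met the floor at 60.4 mm depth with about 12 N, well under 5 kg.
- **Turn:** The stub turned clockwise at about 0.27 N m until the torque rose to 1.84 N m at the hard stop. I then relaxed the torque and pulled the crank out along the port.
- **Lid:** Comparing depth pictures from the top camera before and after gives a lid slope of 0.196 rad, against 0.20 expected. An earlier, cruder plane fit from the scene camera gave only 0.11 rad. I put that down to too few points on the dished top, and relied on the top camera instead.
- **Crank:** Its hub top is at 142.9 mm and its knob at 126.6 mm, the right heights for standing upright on the cup floor. It is about 2 mm off the holder's centre.
- **Other things:** The bottle, timer, pen pot and tube look unmoved in the before and after top pictures. I did not measure their positions. The gripper was open and clear of everything at the end.

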